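# Fit a holding arbor to the inclined carving head

## Task

Take the yellow-topped arbor from the rack, set its tapered shank into the brass socket of the inclined carving head and let go, without forcing the stiff sleeve down by hand. Then take the drift from its stand, hold it in line and tap the arbor's top with it, at least two separate taps, lifting clear in between, until the brass sleeve is fully home. Put the drift back upright in its stand, and leave the other arbors, the tools and the pottery alone.

Things in the scene. Friction and masses are not known exactly. Their poses are not given: they have to be found in the camera images.
- arbor_center (a point): Yellow-topped steel arbor, loose, round, 160 g, 112 mm long, z axis from thin end to top. From below: taper shank 45 mm (diameter 16 at the tip to 23), neck 8 mm (23), collar 5 mm (36), dark barrel 42 mm (30), flat yellow hard top 12 mm (30). This point: on the axis, 86 mm above the tip, 28 above the collar's top, 26 below the top face. Starts upright in a rack hole, collar on the rack.
- rack: Fixed pale wooden rack, 70 x 250 x 60 mm high, origin at the middle of its underside, three holes in a row along its y axis, 85 mm apart (the middle one on the origin). It holds the yellow-topped arbor and two others in any order.
- arbor_red: Bystander arbor in the rack, of the same shape but with a red top 38 mm in diameter; origin at its shank tip. Leave alone.
- arbor_white: Bystander arbor in the rack, of the same shape but with a white top 24 mm in diameter; origin at its shank tip. Leave alone.
- socket_mouth (a point): Centre of the big end of the taper bore in the brass sleeve; moves with it. z points out along the spindle axis, 30 degrees from vertical, leaning to the head's front; y is level. Bore 23 mm here, 16 mm at 45 mm deeper, as the shank. A flange (52 mm outside, 29 inside) stands 4 mm above this point. With the shank fully in the taper, arbor_center is 41 mm out along z.
- head: Fixed green carving head; origin at the table under its middle, front (-x) roughly towards the robot. Base 170 x 120 mm, housing 80 mm in diameter leaning 30 degrees from vertical to the front, about 170 mm high with the brass sleeve that stands out of its nose.
- sleeve (a joint): How far the brass sleeve is driven into the head along the spindle axis, in m: 0 fully proud, 0.010 fully home with the flange down on the green nose. Starts at 0 to 0.002. It is stiff: it takes about 14 N to move and stays where it is left.
- drift_center (a point): Drift: loose tapping punch, 250 g, 120 mm long, z axis from striking end to handle end. From below: brass nose 50 mm (diameter 26, flat face), brass collar 8 mm (44), wooden handle 62 mm (28). This point: on the axis in the handle, 83 mm above the striking face, 25 above the collar's top. Starts upright in its stand, collar on the stand's top.
- stand_hole (a point): Centre of the mouth of the hole, 32 mm in diameter, open through, in the dark wooden drift stand, a fixed block 90 x 90 x 55 mm high; this point is 55 mm above the table. With the drift put away, drift_center is 33 mm straight above it.
- brush: Yellow-handled brush about 170 mm long lying between the head and the stand, bystander; origin on its underside.
Not all that is in view belongs to the job. What is shaped like the part that bears drift_center but turquoise is not meant.

How it is judged:
By the outcome, as a careful person would: the job done as asked, in the order asked, and still so for the second after the job is handed in, with the robot touching nothing.
It also fails if it takes over 62 s, if anything falls off the work surface, if the arm or the gripper's body presses on something with over 40 N, if the wrist force passes 120 N, or if a joint passes its speed limit or range.

## Robot

A 7-joint arm with a two-finger parallel gripper is mounted at the origin on the work surface. World frame = base frame: x ahead of the robot, y to its left, z up, the work surface at z = 0. Lengths are in m, angles in rad, forces in N, time in s.
With the tool pointing down it reaches from about 0.4 to 0.9 m from the base axis. Payload 5.5 kg.
Tool frame: the origin (TCP) lies on the centre line of the jaws, within the pads' length; the fingertips stand 8 mm ahead of it and the grasp point (between the pads) lies 11 mm behind it; z points along the fingers, y is the line along which they close (so a half turn about z gives the same grasp; the last joint's range is limited). The gripper opens to 85 mm and grips with 20 to 120 N. Pads are 22 mm wide; open, the fingers measure 114 mm over their backs; the gripper's body (76 mm by 85 mm) begins 54 mm behind the grasp point. The pads swing forward as they close: fully open they stand 13 mm farther back than shut.
Start: joints at [-1.061, 0.501, -0.427, 1.55, 0.221, 1.138, -0.21], TCP at [0.159, 0.63, 0.239] pointing down, gripper open.
Joint ranges: [-2.88, 2.88], [-0.31, 2.03], [-1.54, 1.56], [0.2, 2.42], [-1.41, 4.55], [0.19, 2.02], [-2.57, 2.57]. Speed limits (rad/s): [2.57, 2.57, 3.14, 3.14, 3.14, 3.14, 3.14].

## Interface

Orientations are given as [roll, pitch, yaw] about the fixed x, y, z axes, in that order (R = Rz(yaw) Ry(pitch) Rx(roll)).
In Python, from plant import ctrl gives the robot as it stands.
- The arm moves only by the tool servo_tool, never from a script. Its argument "increments" is a list of rows, each a list of 7 numbers: the turn, a rotation vector about the tool's x, y, z in rad, then the shift along the tool's x, y, z in m, then the finger opening in m, from 0 to 0.0854. A call has exactly 8 rows; each row shifts and turns the commanded pose from where the row before left it, along the tool's axes as they then stand; what a row does not reach is not made up. A row lasts 1/10 s, in which the tool goes at most 50 mm and 8.59 degrees, less where a joint would pass 70% of its speed; a pose out of reach is approached as far as the arm can. A call is refused whole if a number of a shift passes 0.05 or a number of a turn 0.15, either way. A call with a gripper value outside its range is refused whole. The fingers move at their own pace and stop on an object; the grip force is fixed at half the most. Time passes only in rows, so rows that do not move let the fingers close, or fill a call up. It gives the time, the measured TCP pose, the force, the opening and the grip force at its end, in the units of the state.
- ctrl.observe(): the state, without advancing time (a new reading comes with each control period).
- ctrl.camera(name): name is "side" or "top"; returns the picture (420x560x3 uint8, blue, green, red); there is no depth.
- ctrl.camera_info(name): a dict with "mtx" (3x3 intrinsics, pixels), "rvec" (rotation vector, rad) and "tvec" (3), from world to camera coordinates, as OpenCV has them. Camera axes: x right, y down, z forward; pixel columns grow to the right and rows downward; lengths in m; the calibration is good to about 2 mm. A picture is of the moment at which its call begins. camera_info takes no time and is no camera call.
- ctrl.finish_job(): hands the job in; it is judged then, once.
Trained networks look in the newest picture that a camera, given by its name, has taken for a name from the list of things; names that differ only in an ending like _2 or _b are one class to them, and where a whole thing is asked for, a point or a joint stands for the part that bears it (a point fixed in the world has none). Each returns a list of dicts, best first, with "p" (0 to 1); they miss things now and then, are a little off and sometimes report something else, mostly with a low value. They report only what shows in the picture. A call takes as long as a camera call. They do not tell look-alikes from the thing itself.
- ctrl.silhouettes(camera, query): "mask" (420x560 bool, what is visible of it) and "pixel" ([column, row] in pixels, amid what is visible of it).
- ctrl.spot_point(camera, query): "pixel" ([column, row] in pixels: a listed point, or the origin of a listed thing).
The state is a dict: "clock": time; "qpos": joint angles; "qd": joint speeds; "tau": joint torques, N m; "position": TCP position; "tcp_rot": TCP orientation; "force": force on the tool from outside, world axes, zero at the start; "torque": the same for the moment, N m; "gripper_width": finger opening in m; "gripper_force": force on a finger pad.
Only numpy, scipy, OpenCV 4.12 (cv2) and the standard library are available. Lean on these libraries where they do the work, as an engineer would, in place of code of your own. Each camera call takes 0.05 s, during which the arm holds its last target. There are 200 camera calls.

## Working session

There is one attempt and no reset: what is moved stays moved. The work goes in short steps, Python scripts to look and compute and a tool call to move; the robot and the scene stay as the last step left them, time stands still between calls to the robot, and variables do not carry over. Pictures are saved under pics/ and viewed, at most 11 in all, crops included, and the job is handed in when it is done.

Besides the shell and the picture viewer there is one more tool, called in YAML: its name, and indented under it one key for each argument. servo_tool: Moves the arm, as the interface text tells. Its arguments: {"type":"object","properties":{"increments":{"type":"array","items":{"type":"array","items":{"type":"number"}}}},"required":["increments"]}

```bash
mkdir -p pics; ls
cat > h.py <<'E'
import numpy as np,cv2
from plant import ctrl
from scipy.spatial.transform import Rotation as R
def cam(n):
    i=ctrl.camera_info(n);return np.array(i["mtx"],float),R.from_rotvec(np.ravel(i["rvec"])).as_matrix(),np.ravel(i["tvec"])
def tri(pix):  # {cam:pixel}
    A=[];b=[]
    for n,p in pix.items():
        K,Rm,t=cam(n);P=K@np.c_[Rm,t]
        for k in (0,1):
            r=p[k]*P[2]-P[k];A.append(r[:3]);b.append(-r[3])
    A=np.array(A);b=np.array(b)
    x=np.linalg.lstsq(A,b,rcond=None)[0]
    return x,[np.round(proj(n,x)-p,1).tolist() for n,p in pix.items()]
def proj(n,x):
    K,Rm,t=cam(n);q=K@(Rm@np.asarray(x)+t);return q[:2]/q[2]
def atz(n,p,z):
    K,Rm,t=cam(n);d=Rm.T@np.linalg.inv(K)@np.array([p[0],p[1],1]);c=-Rm.T@t
    return c+d*(z-c[2])/d[2]
E
python3 - <<'E'
from h import *
for n in("side","top"): cv2.imwrite(f"pics/{n}0.png",ctrl.camera(n)); K,Rm,t=cam(n);print(n,-Rm.T@t,Rm[2],K[0,0])
for q in["arbor_center","rack","arbor_red","arbor_white","socket_mouth","head","drift_center","stand_hole","brush"]:
    for n in("side","top"):
        print(q,n,[(np.round(d["pixel"]).tolist(),round(d["p"],2)) for d in ctrl.spot_point(n,q)[:4]])
print(ctrl.observe())
E
```

```text
pics
side [ 0.28966659 -0.6013685   0.86905811] [ 0.24473441  0.63716584 -0.7308384 ] 486.1103681137897
top [0.2912751  0.02946161 1.32379869] [ 0.2008783   0.01534375 -0.97949603] 508.31511907818793
arbor_center side [([217.0, 153.0], 0.68), ([343.0, 351.0], 0.22)]
arbor_center top [([178.0, 238.0], 0.52)]
rack side [([224.0, 177.0], 0.9)]
rack top []
arbor_red side []
arbor_red top [([410.0, 236.0], 0.54), ([154.0, 235.0], 0.49)]
arbor_white side [([217.0, 153.0], 0.72)]
arbor_white top [([179.0, 242.0], 0.74), ([215.0, 252.0], 0.63), ([187.0, 244.0], 0.37)]
socket_mouth side [([291.0, 219.0], 0.66)]
socket_mouth top [([314.0, 210.0], 0.78)]
head side [([310.0, 264.0], 0.8)]
head top [([312.0, 212.0], 0.78)]
drift_center side [([345.0, 349.0], 0.9), ([389.0, 325.0], 0.88)]
drift_center top [([412.0, 229.0], 0.85), ([411.0, 188.0], 0.78)]
stand_hole side [([340.0, 358.0], 0.8)]
stand_hole top [([410.0, 235.0], 0.65)]
brush side [([265.0, 333.0], 0.7)]
brush top [([353.0, 270.0], 0.58)]
{'clock': 1.0, 'qpos': array([-1.06079393,  0.50085534, -0.4270047 ,  1.5504037 ,  0.22081593,
        1.13829476, -0.21031009]), 'qd': array([-0.0007298 ,  0.00111399,  0.00044287, -0.00125027,  0.00304562,
        0.0018402 ,  0.00245057]), 'tau': array([-5.33476978e-04, -5.69386590e+01, -5.81050918e+00, -2.81339103e+01,
        1.28097457e-02,  2.21502291e-03, -4.81987740e-06]), 'position': array([0.15876601, 0.63031737, 0.23933657]), 'tcp_rot': array([ 3.14152820e+00, -1.28631839e-05,  2.89482074e+00]), 'force': array([ 0.51954898, -0.37779978, -0.34710042]), 'torque': array([ 0.04309266,  0.03744262, -0.00496084]), 'gripper_force': 0.0, 'gripper_width': 0.0851766700799973}
```

View pics/side0.png

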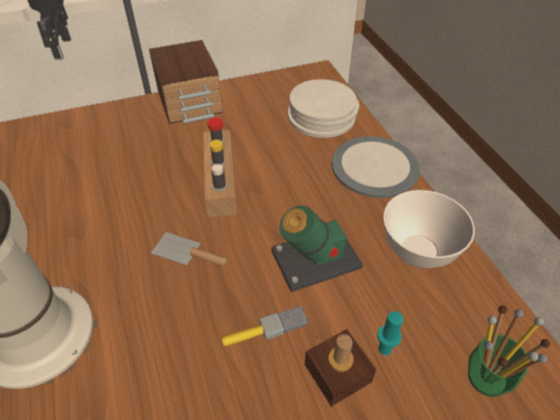

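View pics/top0.png

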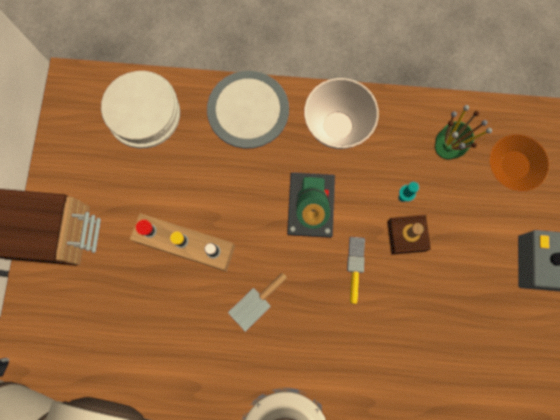

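The side view has the red, yellow and white arbors in the rack at about (216,124), (217,146) and (218,170). The brass socket is at (294,220). The wooden drift is in its stand at (343,345), and the turquoise look-alike stands at (391,325). In the top view, yellow is at (178,238), the socket at (313,213) and the drift at (415,230). Next I'll take precise measurements from colour blobs.

Run:
```python
from h import *
r={}
for n in("side","top"):
    im=ctrl.camera(n);hsv=cv2.cvtColor(im,cv2.COLOR_BGR2HSV)
    def blob(lo,hi,c,rad):
        m=cv2.inRange(hsv,lo,hi);k=np.zeros_like(m);cv2.circle(k,c,rad,255,-1);m&=k
        N,l,s,cc=cv2.connectedComponentsWithStats(m);i=1+np.argmax(s[1:,4]);return cc[i],s[i]
    cy,cr={"side":((217,146),(216,124)),"top":((178,238),(145,228))}[n]
    r[n]=dict(y=blob((20,120,100),(35,255,255),cy,14),r=blob((0,150,80),(6,255,255),cr,14))
    print(n,r[n])
    for q in("sleeve","drift_center","head"):
        for d in ctrl.silhouettes(n,q)[:3]:
            m=d["mask"].astype(np.uint8);ys,xs=np.nonzero(m);print(q,round(d["p"],2),d["pixel"],m.sum(),xs.min(),xs.max(),ys.min(),ys.max(),cv2.fitEllipse(np.c_[xs,ys][:,None].astype(np.float32)) if len(xs)>5 else"")
print("yellow at z.119->",[atz(n,r[n]["y"][0],.115) for n in r],"red",[atz(n,r[n]["r"][0],.115) for n in r])
print("drift c",tri({"side":(345,349),"top":(412,229)}))
print("hole",tri({"side":(340,358),"top":(410,235)}),[atz("side",(340,358),.055),atz("top",(410,235),.055)])
print("sock",tri({"side":(291,219),"top":(314,210)}))
print("head",tri({"side":(310,264),"top":(312,212)}),atz("side",(310,264),0),atz("top",(312,212),0))
big=lambda n,x,y,w,h,s:cv2.resize(cv2.imread(f"pics/{n}0.png")[y:y+h,x:x+w],None,fx=s,fy=s,interpolation=cv2.INTER_CUBIC)
a=big("side",260,190,110,100,4);b=big("top",270,160,80,100,4)
cv2.imwrite("pics/crop.png",np.hstack([a,b]))
```

```text
side {'y': (array([216.07971014, 145.24637681]), array([210, 139,  13,  13, 138], dtype=int32)), 'r': (array([214.97674419, 123.63372093]), array([207, 117,  16,  14, 172], dtype=int32))}
sleeve 0.73 [293.9, 220.8] 463 282 305 209 232 ((294.171875, 220.53933715820312), (18.55539894104004, 21.349990844726562), 47.832122802734375)
sleeve 0.72 [308.9, 251.8] 4951 271 362 205 290 ((312.260009765625, 249.56192016601562), (63.813507080078125, 73.49507904052734), 127.4418716430664)
drift_center 0.94 [389.4, 331.3] 748 377 402 311 354 ((389.83111572265625, 332.90789794921875), (18.160066604614258, 36.75792694091797), 17.983396530151367)
drift_center 0.81 [341.2, 353.6] 668 328 352 334 371 ((341.1679382324219, 353.99267578125), (19.501649856567383, 31.361373901367188), 7.889102935791016)
drift_center 0.61 [214.6, 126.1] 267 208 222 118 141 ((215.74191284179688, 128.45428466796875), (12.450715065002441, 20.751161575317383), 168.64344787597656)
head 0.98 [306.6, 249.7] 4911 271 362 206 291 ((312.4420166015625, 249.8760986328125), (63.3951416015625, 73.90007781982422), 126.67766571044922)
top {'
[... 812 characters left out ...]
array([0.44972859, 0.29866427, 0.115     ]), array([0.44907703, 0.29968022, 0.115     ])] red [array([0.46841443, 0.38114117, 0.115     ]), array([0.4679508 , 0.38215916, 0.115     ])]
drift c (array([ 0.52585185, -0.27012575,  0.08423554]), [[-1.0, 0.3], [0.2, -0.7]])
hole (array([ 0.51626793, -0.27194776,  0.05930972]), [[-1.9, 0.5], [0.3, -1.2]]) [array([ 0.5210371 , -0.27044364,  0.055     ]), array([ 0.51385534, -0.27231074,  0.055     ])]
sock (array([ 0.52811759, -0.02054662,  0.16176495]), [[3.7, -1.1], [-0.6, 2.9]])
head (array([ 0.5651294 , -0.02403071, -0.00264141]), [[-0.7, 0.2], [0.1, -0.5]]) [ 0.56585645 -0.02580631  0.        ] [ 5.63186386e-01 -2.36991320e-02  2.22044605e-16]
```

View pics/crop.png

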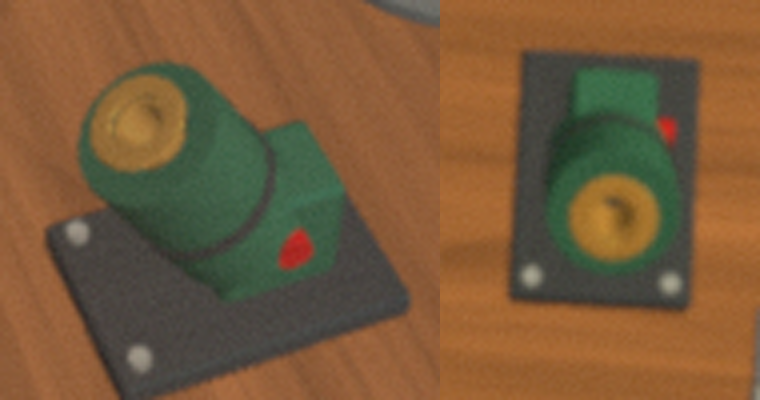

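The crop shows the brass flange at about (294,220) in side and (313.3,214.2) in top, with the base corners clear of the background.

Run:
```python
from h import *
print("flange",tri({"side":(294.2,220.5),"top":(313.3,214.2)}))
c=[atz("top",p,.018) for p in[(291,173),(334.5,175.5),(332,237),(287.8,234.75)]]
c=np.array(c);print(c.mean(0),np.linalg.norm(c-np.roll(c,-1,0),axis=1))
e=[c[0]-c[3],c[1]-c[2]];print([np.arctan2(v[1],v[0]) for v in e]);e=[c[0]-c[1],c[3]-c[2]];print([np.arctan2(-v[0],v[1]) for v in e])
c=[atz("side",(260+x/4,190+y/4),.018) for x,y in[(47,230),(128,398),(408,300)]];c=np.array(c);v=c[0]-c[1];w=c[2]-c[1];print(np.linalg.norm(v),np.linalg.norm(w),np.arctan2(-v[0],v[1]),np.arctan2(w[1],w[0]))
# screws
a=[atz("top",p,.02) for p in[(270+91/4,160+276/4),(270+230/4,160+283/4)]];v=a[0]-a[1];print("screw yaw",np.arctan2(-v[0],v[1]))
a=[atz("side",(260+x/4,190+y/4),.02) for x,y in[(77,233),(140,358)]];v=a[0]-a[1];print(np.arctan2(-v[0],v[1]))
# drift handle top colour
```

```text
flange (array([ 0.5267085 , -0.02095382,  0.15483636]), [[-0.2, 0.0], [0.0, -0.1]])
[ 0.57892189 -0.01978529  0.018     ] [0.11589977 0.16549534 0.11482354 0.16640226]
[np.float64(0.03210475262464299), np.float64(0.025615123377347622)]
[np.float64(0.025717337652192414), np.float64(0.033586264217563826)]
0.11787952309019192 0.1638674027814835 0.02893678522009711 0.04082863236280546
screw yaw 0.034034767405644
0.03527817001136588
```

servo_tool:
  increments:
    - [0,0,0,-0.04,-0.03,0,0.05]
    - [0,0,0,-0.04,-0.03,0,0.05]
    - [0,0,0,-0.04,-0.03,0,0.05]
    - [0,0,0,-0.04,-0.03,0,0.05]
    - [0,0,0,-0.04,-0.03,0,0.05]
    - [0,0,0,-0.04,-0.03,0,0.05]
    - [0,0,0,-0.04,-0.03,0,0.05]
    - [0,0,0,-0.04,-0.03,0,0.05]

```text
clock: 2.2
position: [0.4116, 0.3178, 0.2397]
tcp_rot: [3.141, 0.001, 2.895]
force: [1.3, 0.6, 1.0]
gripper_width: 0.05
gripper_force: 0.0
```

servo_tool:
  increments:
    - [0,0,0,-0.0206,-0.0045,0.01,0.05]
    - [0,0,0,-0.0206,-0.0045,0.02,0.05]
    - [0,0,0,0,0,0.03,0.05]
    - [0,0,0,0,0,0.03,0.05]
    - [0,0,0,0,0,0.03,0.05]
    - [0,0,0,0,0,0.02,0.05]
    - [0,0,0,0,0,0,0.05]
    - [0,0,0,0,0,0,0.05]

```text
clock: 3.0
position: [0.4482, 0.3009, 0.0996]
tcp_rot: [-3.142, -0.0, 2.895]
force: [-0.5, -0.2, 0.9]
gripper_width: 0.0499
gripper_force: 0.0
```

Run:
```python
from h import *
a=ctrl.camera("side")[90:240,130:310];b=ctrl.camera("top")[170:320,100:280]
cv2.imwrite("pics/g1.png",cv2.resize(np.hstack([a,b]),None,fx=2.2,fy=2.2,interpolation=cv2.INTER_CUBIC))
print(ctrl.observe()["position"])
```

```text
[0.44913152 0.30141113 0.10072887]
```

View pics/g1.png

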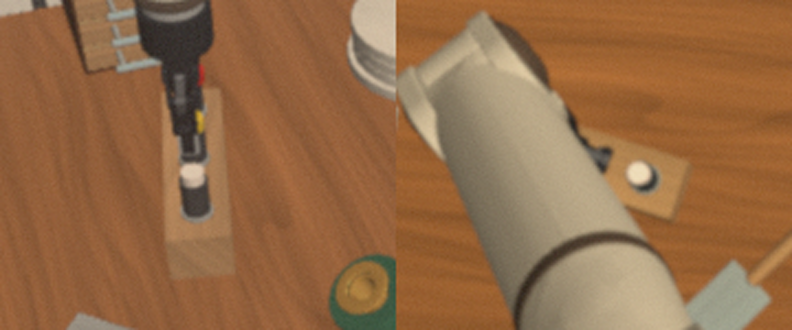

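The picture shows the fingers straddling the yellow arbor between red and white, clear of both. I'll go down the rest of the way and close.

servo_tool:
  increments:
    - [0,0,0,0,-0.002,0.009,0.05]
    - [0,0,0,0,0,0.0085,0.05]
    - [0,0,0,0,0,0,0.05]
    - [0,0,0,0,0,0,0.02]
    - [0,0,0,0,0,0,0.02]
    - [0,0,0,0,0,0,0.02]
    - [0,0,0,0,0,0,0.02]
    - [0,0,0,0,0,0,0.02]

```text
clock: 3.9
position: [0.4481, 0.2995, 0.0822]
tcp_rot: [3.14, 0.001, 2.895]
force: [1.1, 3.4, -0.2]
gripper_width: 0.029
gripper_force: 59.3
```

```bash
cat >> h.py <<'E'
yaw=0.032
a=np.array([-.5*np.cos(yaw),-.5*np.sin(yaw),.75**.5])
yh=np.array([-np.sin(yaw),np.cos(yaw),0])
RT=R.from_matrix(np.c_[np.cross(yh,-a),yh,-a])  # tilted tool
fl=np.array([.5267,-.0210,.1548]); mouth=fl-.004*a
def plan(p0,R0,p1,R1,n):
    w=(R0.inv()*R1).as_rotvec()/n;Rc=R0;out=[]
    for k in range(n):
        s=Rc.inv().apply((np.array(p1)-p0)/n);out.append([round(float(v),4) for v in [*w,*s]]);Rc=Rc*R.from_rotvec(w)
    return out
def rot(o):return R.from_euler("xyz",o["tcp_rot"])
E
python3 - <<'E'
from h import *
o=ctrl.observe();p=np.array([.4481,.2995,.242])
t=mouth+(.041-.011+.07)*a;print(t,o["position"],ctrl.observe()["tcp_rot"])
for r in plan(p,R.from_euler("xyz",[np.pi,0,2.895]),t,RT,10):print(r)
E
```

```text
[ 0.47872457 -0.02253574  0.23793844] [0.44806947 0.29950694 0.08215675] [3.14006605e+00 6.41802523e-04 2.89517523e+00]
[-0.0073, -0.052, -0.0272, -0.0108, -0.0305, 0.0004]
[-0.0073, -0.052, -0.0272, -0.01, -0.0308, 0.0007]
[-0.0073, -0.052, -0.0272, -0.0091, -0.031, 0.001]
[-0.0073, -0.052, -0.0272, -0.0082, -0.0313, 0.0012]
[-0.0073, -0.052, -0.0272, -0.0073, -0.0315, 0.0014]
[-0.0073, -0.052, -0.0272, -0.0063, -0.0317, 0.0015]
[-0.0073, -0.052, -0.0272, -0.0054, -0.0319, 0.0016]
[-0.0073, -0.052, -0.0272, -0.0044, -0.032, 0.0016]
[-0.0073, -0.052, -0.0272, -0.0035, -0.0321, 0.0016]
[-0.0073, -0.052, -0.0272, -0.0025, -0.0322, 0.0015]
```

servo_tool:
  increments:
    - [0,0,0,0,0,-0.01,0.02]
    - [0,0,0,0,0,-0.02,0.02]
    - [0,0,0,0,0,-0.03,0.02]
    - [0,0,0,0,0,-0.03,0.02]
    - [0,0,0,0,0,-0.03,0.02]
    - [0,0,0,0,0,-0.03,0.02]
    - [0,0,0,0,0,-0.01,0.02]
    - [0,0,0,0,0,0,0.02]

```text
clock: 4.7
position: [0.4482, 0.2985, 0.2429]
tcp_rot: [3.141, 0.002, 2.894]
force: [1.5, -0.3, -1.2]
gripper_width: 0.0286
gripper_force: 60.4
```

servo_tool:
  increments:
    - [-0.0073,-0.052,-0.0272,-0.0108,-0.0305,0.0004,0.02]
    - [-0.0073,-0.052,-0.0272,-0.01,-0.0308,0.0007,0.02]
    - [-0.0073,-0.052,-0.0272,-0.0091,-0.031,0.001,0.02]
    - [-0.0073,-0.052,-0.0272,-0.0082,-0.0313,0.0012,0.02]
    - [-0.0073,-0.052,-0.0272,-0.0073,-0.0315,0.0014,0.02]
    - [-0.0073,-0.052,-0.0272,-0.0063,-0.0317,0.0015,0.02]
    - [-0.0073,-0.052,-0.0272,-0.0054,-0.0319,0.0016,0.02]
    - [-0.0073,-0.052,-0.0272,-0.0044,-0.032,0.0016,0.02]

```text
clock: 5.5
position: [0.4702, 0.0391, 0.2362]
tcp_rot: [3.13, 0.417, 3.115]
force: [1.2, 0.5, -2.2]
gripper_width: 0.0282
gripper_force: 60.4
```

servo_tool:
  increments:
    - [-0.0073,-0.052,-0.0272,-0.0035,-0.0321,0.0016,0.02]
    - [-0.0073,-0.052,-0.0272,-0.0025,-0.0322,0.0015,0.02]
    - [0,0,0,0,0,0,0.02]
    - [0,0,0,0,0,0,0.02]
    - [0,0,0,0,0,0,0.02]
    - [0,0,0,0,0,0,0.02]
    - [0,0,0,0,0,0,0.02]
    - [0,0,0,0,0,0,0.02]

```text
clock: 6.3
position: [0.4783, -0.0207, 0.2376]
tcp_rot: [3.14, 0.52, -3.111]
force: [0.0, 0.1, -1.8]
gripper_width: 0.0294
gripper_force: 60.5
```

```bash
cat > st.py <<'E'
from h import *
import sys
o=ctrl.observe();d=np.array(o["position"])-mouth
Rm=rot(o).as_matrix();c=np.array(o["position"])-.011*Rm[:,2]
u=RT.inv().apply(c-mouth)
print("clock",o["clock"],"center off in RT x,y:",np.round(u[:2],4),"along a",round(-u[2],4),"rot err",np.round((rot(o).inv()*RT).as_rotvec(),4),"F",np.round(o["force"],1),"F.a",round(float(o["force"]@a),1),"w",o["gripper_width"])
E
python3 st.py
python3 - <<'E'
from h import *
x=ctrl.camera("side")[130:280,230:380];y=ctrl.camera("top")[140:290,240:390]
cv2.imwrite("pics/g2.png",cv2.resize(np.hstack([x,y]),None,fx=2.6,fy=2.6,interpolation=cv2.INTER_CUBIC))
E
```

```text
clock 6.3 center off in RT x,y: [0.0004 0.0018] along a 0.1109 rot err [ 0.0008 -0.0038 -0.0009] F [ 0.   0.1 -1.8] F.a -1.6 w 0.029372086633382016
```

View pics/g2.png

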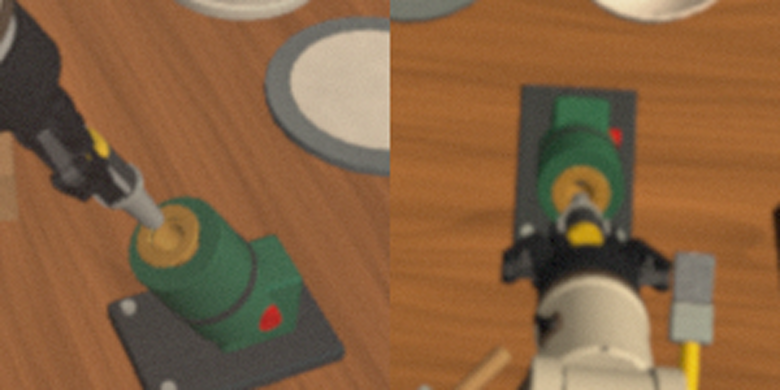

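The shank tip points along the axis at the brass socket in both views. I'll trim y by -1.8 mm and go in.

servo_tool:
  increments:
    - [0,-0.004,0,0,-0.0018,0,0.02]
    - [0,0,0,0,0,0.01,0.02]
    - [0,0,0,0,0,0.01,0.02]
    - [0,0,0,0,0,0.01,0.02]
    - [0,0,0,0,0,0.008,0.02]
    - [0,0,0,0,0,0.005,0.02]
    - [0,0,0,0,0,0,0.02]
    - [0,0,0,0,0,0,0.02]

```text
clock: 7.2
position: [0.4997, -0.0224, 0.2002]
tcp_rot: [3.14, 0.523, -3.112]
force: [-0.3, 0.5, -1.4]
gripper_width: 0.0287
gripper_force: 60.5
```

```bash
python3 st.py
```

```text
clock 7.2 center off in RT x,y: [ 0.0007 -0.0006] along a 0.0679 rot err [ 0.0003 -0.0001 -0.0019] F [-0.3  0.5 -1.4] F.a -1.0 w 0.028725657468709965
```

servo_tool:
  increments:
    - [0,0,0,0,0.0003,0.004,0.02]
    - [0,0,0,0,0,0.004,0.02]
    - [0,0,0,0,0,0.004,0.02]
    - [0,0,0,0,0,0.003,0.02]
    - [0,0,0,0,0,0,0.02]
    - [0,0,0,0,0,0,0.02]
    - [0,0,0,0,0,0,0.02]
    - [0,0,0,0,0,0,0.02]

```text
clock: 8.0
position: [0.5067, -0.0221, 0.1895]
tcp_rot: [3.14, 0.519, -3.112]
force: [-0.3, 0.1, -4.7]
gripper_width: 0.0287
gripper_force: 60.6
```

```bash
python3 st.py
```

```text
clock 8.0 center off in RT x,y: [-0.0001 -0.0004] along a 0.055 rot err [ 0.0009 -0.0043 -0.0019] F [-0.3  0.1 -4.7] F.a -4.0 w 0.028740124640824646
```

servo_tool:
  increments:
    - [0,0,0,0,0,0.002,0.02]
    - [0,0,0,0,0,0.002,0.02]
    - [0,0,0,0,0,0.002,0.02]
    - [0,0,0,0,0,0.001,0.02]
    - [0,0,0,0,0,0,0.02]
    - [0,0,0,0,0,0,0.02]
    - [0,0,0,0,0,0,0.02]
    - [0,0,0,0,0,0,0.02]

```text
clock: 8.8
position: [0.5092, -0.022, 0.1858]
tcp_rot: [3.138, 0.512, -3.112]
force: [-5.8, 0.2, -2.1]
gripper_width: 0.0286
gripper_force: 60.7
```

```bash
python3 st.py
```

```text
clock 8.8 center off in RT x,y: [-0.0005 -0.0005] along a 0.0506 rot err [ 0.0023 -0.0116 -0.0017] F [-5.8  0.2 -2.1] F.a 1.1 w 0.028591296541004427
```

servo_tool:
  increments:
    - [0,0,0,0.001,0,0,0.02]
    - [0,0,0,0.0005,0.0005,0,0.02]
    - [0,0,0,0,0,0.001,0.02]
    - [0,0,0,0,0,0.001,0.02]
    - [0,0,0,0,0,0,0.02]
    - [0,0,0,0,0,0,0.02]
    - [0,0,0,0,0,0,0.02]
    - [0,0,0,0,0,0,0.02]

```text
clock: 9.6
position: [0.5097, -0.0218, 0.1844]
tcp_rot: [3.139, 0.513, -3.112]
force: [-5.6, -0.0, -3.6]
gripper_width: 0.0288
gripper_force: 60.7
```

```bash
python3 st.py
```

```text
clock 9.6 center off in RT x,y: [-0.0002 -0.0003] along a 0.0491 rot err [ 0.002  -0.0101 -0.0019] F [-5.6 -0.  -3.6] F.a -0.3 w 0.028797600420238
```

servo_tool:
  increments:
    - [0,0,0,0.001,0,0,0.02]
    - [0,0,0,0.001,0.0003,0,0.02]
    - [0,0,0,0,0,0.001,0.02]
    - [0,0,0,0,0,0.001,0.02]
    - [0,0,0,0,0,0.001,0.02]
    - [0,0,0,0,0,0,0.02]
    - [0,0,0,0,0,0,0.02]
    - [0,0,0,0,0,0,0.02]

```text
clock: 10.4
position: [0.5107, -0.0217, 0.1816]
tcp_rot: [3.139, 0.516, -3.112]
force: [-1.9, -0.2, -3.3]
gripper_width: 0.0288
gripper_force: 60.5
```

```bash
python3 st.py
python3 - <<'E'
from h import *
o=ctrl.observe();print(rot(o).inv().apply(o["torque"]),rot(o).inv().apply(o["force"]))
E
```

```text
clock 10.4 center off in RT x,y: [ 0.0004 -0.0002] along a 0.0463 rot err [ 0.0016 -0.0077 -0.0019] F [-1.9 -0.2 -3.3] F.a -1.9 w 0.02882338157664226
[0.0149494  1.37034934 0.02154122] [ 3.33619762 -0.10090761  1.95116541]
```

servo_tool:
  increments:
    - [0,0,0,0.0008,0,0.001,0.02]
    - [0,0,0,0,0,0.001,0.02]
    - [0,0,0,0,0,0.001,0.02]
    - [0,0,0,0,0,0.001,0.02]
    - [0,0,0,0,0,0,0.02]
    - [0,0,0,0,0,0,0.02]
    - [0,0,0,0,0,0,0.02]
    - [0,0,0,0,0,0,0.02]

```text
clock: 11.2
position: [0.512, -0.0217, 0.1778]
tcp_rot: [3.139, 0.516, -3.112]
force: [1.4, -0.3, -3.1]
gripper_width: 0.0289
gripper_force: 60.6
```

```bash
python3 st.py
```

```text
clock 11.2 center off in RT x,y: [ 0.0012 -0.0003] along a 0.0422 rot err [ 0.0013 -0.0076 -0.0019] F [ 1.4 -0.3 -3.1] F.a -3.4 w 0.028863296543132543
```

servo_tool:
  increments:
    - [0,0,0,-0.0005,0,0.001,0.02]
    - [0,0,0,0,0,0,0.02]
    - [0,0,0,0,0,0,0.02]
    - [0,0,0,0,0,0,0.02]
    - [0,0,0,0,0,0,0.02]
    - [0,0,0,0,0,0,0.02]
    - [0,0,0,0,0,0,0.02]
    - [0,0,0,0,0,0,0.02]

```text
clock: 12.0
position: [0.5126, -0.0216, 0.177]
tcp_rot: [3.139, 0.515, -3.112]
force: [-4.1, -0.7, 5.6]
gripper_width: 0.0288
gripper_force: 61.4
```

```bash
python3 st.py
```

```text
clock 12.0 center off in RT x,y: [ 0.0011 -0.0002] along a 0.0413 rot err [ 0.0017 -0.0082 -0.0021] F [-4.1 -0.7  5.6] F.a 7.0 w 0.028762575931362746
```

The axial force has risen to about 8 N at 41.3 mm (the seated value is 41), under the 14 N the sleeve takes to move. I'll let go and back out along the axis.

servo_tool:
  increments:
    - [0,0,0,0,0,-0.0005,0.06]
    - [0,0,0,0,0,0,0.06]
    - [0,0,0,0,0,0,0.06]
    - [0,0,0,0,0,-0.02,0.06]
    - [0,0,0,0,0,-0.03,0.06]
    - [0,0,0,0,0,-0.04,0.06]
    - [0,0,0,0,0,-0.04,0.06]
    - [0,0,0,0,0,-0.02,0.06]

```text
clock: 12.8
position: [0.4639, -0.0079, 0.249]
tcp_rot: [3.1, 0.488, -3.102]
force: [0.4, -1.0, -0.3]
gripper_width: 0.0603
gripper_force: 0.0
```

```bash
python3 st.py
python3 - <<'E'
from h import *
r={}
ims=[]
for n,c in(("side",(275,192)),("top",(313,235))):
    im=ctrl.camera(n);ims.append(im[c[1]-75:c[1]+75,c[0]-75:c[0]+75]);hsv=cv2.cvtColor(im,cv2.COLOR_BGR2HSV)
    m=cv2.inRange(hsv,(20,120,100),(35,255,255));top=mouth+.067*a;e=proj(n,top)
    k=np.zeros_like(m);cv2.circle(k,tuple(int(v) for v in e),16,255,-1);m&=k
    N,l,s,cc=cv2.connectedComponentsWithStats(m);i=1+np.argmax(s[1:,4]) if N>1 else 0;print(n,e,"exp cap mid",proj(n,mouth+.061*a),cc[i],s[i])
    for d in ctrl.spot_point(n,"drift_center")[:2]+ctrl.spot_point(n,"stand_hole")[:1]:print(d)
cv2.imwrite("pics/g3.png",cv2.resize(np.hstack(ims),None,fx=2.6,fy=2.6,interpolation=cv2.INTER_CUBIC))
E
```

```text
clock 12.8 center off in RT x,y: [0.0065 0.0146] along a 0.1277 rot err [ 0.0449 -0.0353  0.0061] F [ 0.4 -1.  -0.3] F.a -0.4 w 0.06033868565624073
side [278.97512514 205.885882  ] exp cap mid [280.47865793 207.35247858] [280.23636364 207.35      ] [272 199  18  17 220]
{'pixel': [344.3, 348.6], 'p': 0.79}
{'pixel': [391.0, 326.7], 'p': 0.55}
{'pixel': [338.2, 361.2], 'p': 0.88}
top [314.18206287 223.20489592] exp cap mid [314.09894651 222.29447475] [313.955 222.795] [303 215  21  16 200]
{'pixel': [415.4, 232.5], 'p': 0.71}
{'pixel': [407.7, 187.3], 'p': 0.59}
{'pixel': [406.6, 234.2], 'p': 0.84}
```

View pics/g3.png

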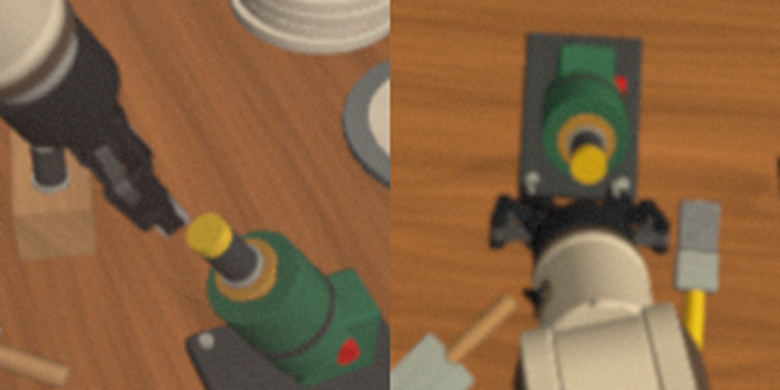

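The arbor is seated square in the socket, with the cap mid within 0.5 px of prediction in both cameras. Now I'll locate the drift and plan the way to it.

Run:
```python
from h import *
o=ctrl.observe();print(np.round(o["qpos"],2),o["position"],o["tcp_rot"])
print(atz("side",(344.6,348.8),.088),atz("top",(413.7,231),.088))
P=np.array([.5245,-.2715,.088])
for n in("side","top"):
    im=ctrl.camera(n);hsv=cv2.cvtColor(im,cv2.COLOR_BGR2HSV)
    c=proj(n,P).astype(int);x0,y0=c-22
    # tell handle (pale brown) from stand (dark) by value
    v=hsv[y0:y0+44,x0:x0+44,2];print(n,c)
    m=(v>105).astype(np.uint8);k=np.zeros_like(m)
    N,l,s,cc=cv2.connectedComponentsWithStats(m);i=l[22,22];print(i,s[i],cc[i]+[x0,y0] if i else"")
    best=None
    # model silhouette: handle+collar
    th=np.linspace(0,2*np.pi,40)
    def sil(q):
        k=np.zeros(im.shape[:2],np.uint8)
        for r,z0,z1 in((.022,.055,.063),(.014,.063,.125)):
            pts=[proj(n,[q[0]+r*np.cos(t),q[1]+r*np.sin(t),z]) for z in(z0,z1) for t in th]
            cv2.fillConvexPoly(k,np.round(cv2.convexHull(np.array(pts,np.float32))*16).astype(np.int32),1,shift=4)
        return k
    ms=ctrl.silhouettes(n,"drift_center")
    ms=[d["mask"] for d in ms if np.hypot(*(np.array(d["pixel"])-c))<14]
    if ms:
        M=ms[0];g=[(np.logical_and(S:=sil(P[:2]+[i*.001,j*.001])>0,M).sum()/np.logical_or(S,M).sum(),i,j) for i in range(-10,11) for j in range(-10,11)]
        print(n,sorted(g)[-4:])
```

```text
[-0.84 -0.24  0.75  2.39  0.31  0.45  1.32] [ 0.4638711  -0.00813447  0.24680022] [ 3.0995974   0.48563627 -3.10379749]
[ 0.52613338 -0.27125815  0.088     ] [ 0.5187996  -0.27319493  0.088     ]
side [343 349]
2 [  7   7  26  37 656] [342.1722561  353.63109756]Traceback (most recent call last):
  File "<stdin>", line 24, in <module>
  File "<stdin>", line 18, in sil
  File "h.py", line 16, in proj
    K,Rm,t=cam(n);q=K@(Rm@np.asarray(x)+t);return q[:2]/q[2]
           ~~~^^^
  File "h.py", line 5, in cam
    i=ctrl.camera_info(n);return np.array(i["mtx"],float),R.from_rotvec(np.ravel(i["rvec"])).as_matrix(),np.ravel(i["tvec"])
ValueError: time passes only in moves, steps and waits
```

```bash
cat >> h.py <<'E'
import functools
cam=functools.lru_cache(cam)
V=R.from_matrix(np.c_[np.cross(yh,[0,0,-1.]),yh,[0,0,-1.]])
def Rt(deg): return V*R.from_rotvec([0,-np.radians(deg),0])
def tcp(g,Rr): return np.array(g)+.011*Rr.as_matrix()[:,2]
E
python3 - <<'E'
from h import *
P=np.array([.5245,-.2715,.088])
for n in("side","top"):
    im=ctrl.camera(n);c=proj(n,P)
    th=np.linspace(0,2*np.pi,24)
    def sil(q):
        k=np.zeros(im.shape[:2],np.uint8)
        for r,z0,z1 in((.022,.055,.063),(.014,.063,.125)):
            pts=[proj(n,[q[0]+r*np.cos(t),q[1]+r*np.sin(t),z]) for z in(z0,z1) for t in th]
            cv2.fillConvexPoly(k,np.round(cv2.convexHull(np.array(pts,np.float32))*16).astype(np.int32),1,shift=4)
        return k
    ms=[d["mask"] for d in ctrl.silhouettes(n,"drift_center") if np.hypot(*(np.array(d["pixel"])-c))<14]
    if ms:
        M=ms[0];g=[(round((np.logical_and(S:=sil(P[:2]+[i*.001,j*.001])>0,M).sum()/np.logical_or(S,M).sum()),3),i,j) for i in range(-10,11,1) for j in range(-10,11,1)]
        print(n,sorted(g)[-4:],M.sum())
    # same mask-free: handle by brightness
o=ctrl.observe()
t=tcp(mouth+(.15+.003+.035)*a,Rt(10));print(t,o["position"])
for r in plan(o["position"],rot(o),t,Rt(10),8):print(r)
E
```

```text
side [(np.float64(0.812), -7, -3), (np.float64(0.813), -4, 1), (np.float64(0.818), -5, -2), (np.float64(0.819), -4, 0)] 626
top [(np.float64(0.864), -6, -1), (np.float64(0.866), -3, -3), (np.float64(0.867), -5, -2), (np.float64(0.875), -5, -4)] 286
[ 0.43665625 -0.02388238  0.30331579] [ 0.46394386 -0.0079893   0.24698981]
[0.0054, 0.0389, 0.0016, -0.0002, -0.0015, -0.0079]
[0.0054, 0.0389, 0.0016, 0.0001, -0.0016, -0.0079]
[0.0054, 0.0389, 0.0016, 0.0004, -0.0016, -0.0079]
[0.0054, 0.0389, 0.0016, 0.0007, -0.0017, -0.0079]
[0.0054, 0.0389, 0.0016, 0.001, -0.0017, -0.0078]
[0.0054, 0.0389, 0.0016, 0.0013, -0.0017, -0.0078]
[0.0054, 0.0389, 0.0016, 0.0016, -0.0018, -0.0077]
[0.0054, 0.0389, 0.0016, 0.0019, -0.0018, -0.0076]
```

servo_tool:
  increments:
    - [0.0054,0.039,0.0016,0,-0.0016,-0.008,0.06]
    - [0.0054,0.039,0.0016,0,-0.0016,-0.008,0.06]
    - [0.0054,0.039,0.0016,0.0004,-0.0016,-0.008,0.06]
    - [0.0054,0.039,0.0016,0.0007,-0.0017,-0.008,0.06]
    - [0.0054,0.039,0.0016,0.001,-0.0017,-0.008,0.06]
    - [0.0054,0.039,0.0016,0.0013,-0.0017,-0.008,0.06]
    - [0.0054,0.039,0.0016,0.0016,-0.0018,-0.008,0.06]
    - [0.0054,0.039,0.0016,0.002,-0.0018,-0.008,0.06]

```text
clock: 14.2
position: [0.4361, -0.024, 0.3054]
tcp_rot: [3.141, 0.173, -3.11]
force: [0.0, 0.5, -0.1]
gripper_width: 0.0603
gripper_force: 0.0
```

Run:
```python
from h import *
o=ctrl.observe();t=tcp(mouth+(.15+.003+.035)*a,Rt(10))
print(np.round(o["qpos"],2),"miss",t-o["position"],(rot(o).inv()*Rt(10)).as_rotvec(),o["force"])
S=tcp([.5197,-.2735,.088+.003+.12],Rt(-20));print(S)
for r in plan(o["position"],rot(o),S,Rt(-20),8):print(r)
```

```text
[-0.89 -0.19  0.79  2.13  0.18  0.98  1.42] miss [ 5.63168829e-04  9.31902691e-05 -2.07827222e-03] [ 3.32175072e-04 -1.68415316e-03  6.53399993e-05] [ 0.02886642  0.48130743 -0.05575717]
[ 0.5159397  -0.27362037  0.20066338]
[0.0, 0.0652, 0.0, -0.0066, -0.0315, 0.0144]
[0.0, 0.0652, 0.0, -0.0075, -0.0315, 0.014]
[0.0, 0.0652, 0.0, -0.0084, -0.0315, 0.0135]
[0.0, 0.0652, 0.0, -0.0093, -0.0315, 0.0129]
[0.0, 0.0652, 0.0, -0.0101, -0.0315, 0.0122]
[0.0, 0.0652, 0.0, -0.0109, -0.0315, 0.0116]
[0.0, 0.0652, 0.0, -0.0116, -0.0315, 0.0108]
[0.0, 0.0652, 0.0, -0.0123, -0.0315, 0.0101]
```

The tapping pose is reachable with a 10° tool tilt, so I'll grasp the drift with a 20° relative tilt. Next is the hover above it.

servo_tool:
  increments:
    - [0,0.0652,0,-0.0066,-0.0315,0.0144,0.06]
    - [0,0.0652,0,-0.0075,-0.0315,0.014,0.06]
    - [0,0.0652,0,-0.0084,-0.0315,0.0135,0.06]
    - [0,0.0652,0,-0.0093,-0.0315,0.013,0.06]
    - [0,0.0652,0,-0.01,-0.0315,0.0122,0.06]
    - [0,0.0652,0,-0.011,-0.0315,0.0116,0.06]
    - [0,0.0652,0,-0.0116,-0.0315,0.0108,0.06]
    - [0,0.0652,0,-0.0123,-0.0315,0.01,0.06]

```text
clock: 15.0
position: [0.5162, -0.2724, 0.1993]
tcp_rot: [3.14, -0.348, -3.108]
force: [1.0, 0.1, 1.7]
gripper_width: 0.0603
gripper_force: 0.0
```

Run:
```python
from h import *
o=ctrl.observe();p=o["position"]
S=tcp([.5197,-.2735,.088+.003],Rt(-20));print(S-p,p,(rot(o).inv()*Rt(-20)).as_rotvec())
A=S+[0,0,.05]
for r in plan(p,rot(o),A,Rt(-20),3)+plan(A,Rt(-20),S,Rt(-20),4):print(r)
x=ctrl.camera("side")[270:420,260:460];y=ctrl.camera("top")[150:300,320:520]
cv2.imwrite("pics/g4.png",cv2.resize(np.hstack([x,y]),None,fx=2,fy=2,interpolation=cv2.INTER_CUBIC))
```

```text
[-0.00027341 -0.0012685  -0.11862881] [ 0.51621311 -0.27235187  0.19929219] [0.00086404 0.00103818 0.00130148]
[0.0003, 0.0003, 0.0004, -0.0077, -0.0004, 0.0215]
[0.0003, 0.0003, 0.0004, -0.0077, -0.0004, 0.0215]
[0.0003, 0.0003, 0.0004, -0.0077, -0.0004, 0.0215]
[0.0, 0.0, 0.0, -0.0043, 0.0, 0.0117]
[0.0, 0.0, 0.0, -0.0043, 0.0, 0.0117]
[0.0, 0.0, 0.0, -0.0043, 0.0, 0.0117]
[0.0, 0.0, 0.0, -0.0043, 0.0, 0.0117]
```

View pics/g4.png

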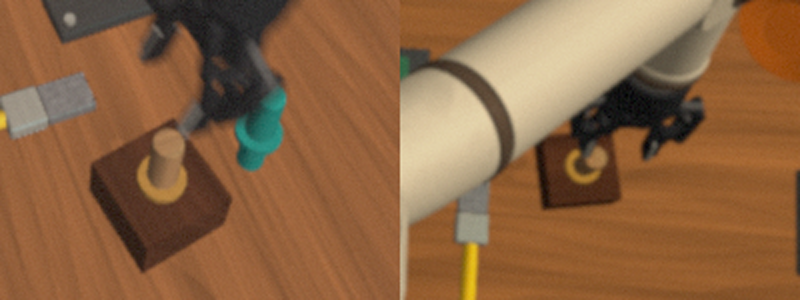

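The fingers hang above the drift: side collar at (341,361) and handle top at (344,338), top-view collar at (411,232) and handle top at (417,229). The turquoise look-alike is behind and clear. I'll cross-check the drift axis.

Run:
```python
from h import *
print(atz("side",(341,361),.062),atz("side",(344,338.5),.125),atz("top",(411,232.5),.063),atz("top",(417,229.5),.125))
```

```text
[ 0.51837622 -0.27896124  0.062     ] [ 0.52179823 -0.26975809  0.125     ] [ 0.51901195 -0.27268871  0.063     ] [ 0.51628894 -0.27187339  0.125     ]
```

servo_tool:
  increments:
    - [0,0,0,-0.0077,-0.0004,0.0215,0.06]
    - [0,0,0,-0.0077,-0.0004,0.0215,0.06]
    - [0,0,0,-0.0038,-0.0004,0.0108,0.06]
    - [0,0,0,0,0,0,0.06]
    - [0,0,0,0,0,0,0.06]
    - [0,0,0,0,0,0,0.06]
    - [0,0,0,0,0,0,0.06]
    - [0,0,0,0,0,0,0.06]

```text
clock: 15.9
position: [0.516, -0.2726, 0.1449]
tcp_rot: [3.141, -0.343, -3.109]
force: [0.2, -0.1, 0.1]
gripper_width: 0.0598
gripper_force: 0.0
```

Run:
```python
from h import *
o=ctrl.observe();p=o["position"];S=tcp([.5197,-.2735,.088+.003],Rt(-20));print(S-p,(rot(o).inv()*Rt(-20)).as_rotvec(),o["force"])
```

```text
[-6.52614152e-05 -1.04790812e-03 -6.41974788e-02] [0.00056969 0.00649587 0.00012961] [ 0.21791717 -0.08379448  0.07908858]
```

servo_tool:
  increments:
    - [0,0.006,0,-0.007,-0.001,0.019,0.06]
    - [0,0,0,-0.0075,0,0.02,0.06]
    - [0,0,0,-0.0075,0,0.0205,0.06]
    - [0,0,0,0,0,0,0.06]
    - [0,0,0,0,0,0,0.02]
    - [0,0,0,0,0,0,0.02]
    - [0,0,0,0,0,0,0.02]
    - [0,0,0,0,0,0,0.02]

```text
clock: 16.7
position: [0.5167, -0.274, 0.0818]
tcp_rot: [-3.141, -0.348, -3.11]
force: [0.9, -0.7, 2.3]
gripper_width: 0.0268
gripper_force: 59.0
```

Run:
```python
from h import *
o=ctrl.observe();p=o["position"];S=tcp([.5197,-.2735,.088+.003],Rt(-20));print(S-p,(rot(o).inv()*Rt(-20)).as_rotvec(),o["force"])
```

```text
[-0.00079369  0.00037329 -0.0011072 ] [-0.00012694  0.00099247 -0.00021556] [ 0.91737613 -0.69377962  2.33259678]
```

servo_tool:
  increments:
    - [0,0,0,0.0034,0,-0.0094,0.02]
    - [0,0,0,0.0068,0,-0.0188,0.02]
    - [0,0,0,0.0103,0,-0.0282,0.02]
    - [0,0,0,0.0103,0,-0.0282,0.02]
    - [0,0,0,0.0103,0,-0.0282,0.02]
    - [0,0,0,0.0034,0,-0.0094,0.02]
    - [0,0,0,0,0,0,0.02]
    - [0,0,0,0,0,0,0.02]

```text
clock: 17.5
position: [0.5159, -0.2729, 0.2099]
tcp_rot: [3.139, -0.35, -3.109]
force: [0.7, 0.2, -3.2]
gripper_width: 0.0264
gripper_force: 59.2
```

Run:
```python
from h import *
o=ctrl.observe();p=o["position"];print(p,o["gripper_width"],o["force"])
M=np.array([.47,-.15,.31]);T=tcp(mouth+(.154+.04)*a,Rt(10));print(T)
for r in plan(p,rot(o),T+[0,0,.02],Rt(10),9):print(r)
```

```text
[ 0.51586043 -0.27285128  0.2098988 ] 0.02643373359838949 [ 0.74536166  0.23229864 -3.18126579]
[ 0.43365779 -0.02397837  0.30851194]
[0.0002, -0.0583, 0.0, 0.0122, 0.028, -0.0095]
[0.0002, -0.0583, 0.0, 0.0117, 0.028, -0.0102]
[0.0002, -0.0583, 0.0, 0.0111, 0.028, -0.0109]
[0.0002, -0.0583, 0.0, 0.0104, 0.0279, -0.0115]
[0.0002, -0.0583, 0.0, 0.0097, 0.0279, -0.0121]
[0.0002, -0.0583, 0.0, 0.009, 0.0279, -0.0126]
[0.0002, -0.0583, 0.0, 0.0082, 0.0279, -0.0132]
[0.0002, -0.0583, 0.0, 0.0075, 0.0279, -0.0136]
[0.0002, -0.0583, 0.0, 0.0067, 0.0279, -0.014]
```

servo_tool:
  increments:
    - [0,-0.0583,0,0.0122,0.028,-0.0095,0.02]
    - [0,-0.0583,0,0.0117,0.028,-0.0102,0.02]
    - [0,-0.0583,0,0.011,0.028,-0.011,0.02]
    - [0,-0.0583,0,0.0104,0.028,-0.0115,0.02]
    - [0,-0.0583,0,0.0097,0.028,-0.012,0.02]
    - [0,-0.0583,0,0.009,0.028,-0.0126,0.02]
    - [0,-0.0583,0,0.0082,0.028,-0.0132,0.02]
    - [0,-0.0583,0,0.0075,0.028,-0.0136,0.02]

```text
clock: 18.3
position: [0.443, -0.0605, 0.3095]
tcp_rot: [-3.139, 0.085, -3.108]
force: [-0.3, 0.8, -2.6]
gripper_width: 0.0269
gripper_force: 59.9
```

servo_tool:
  increments:
    - [0,-0.0583,0,0.0067,0.028,-0.014,0.02]
    - [0,0,0,0,0,0,0.02]
    - [0,0,0,0,0,0,0.02]
    - [0,0,0,0,0,0,0.02]
    - [0,0,0,0,0,0,0.02]
    - [0,0,0,0,0,0,0.02]
    - [0,0,0,0,0,0,0.02]
    - [0,0,0,0,0,0,0.02]

```text
clock: 19.1
position: [0.4361, -0.0349, 0.3244]
tcp_rot: [-3.139, 0.145, -3.11]
force: [-0.2, 0.4, -4.6]
gripper_width: 0.0265
gripper_force: 60.3
```

```bash
cat > sd.py <<'E'
from h import *
o=ctrl.observe();Rr=rot(o);g=np.array(o["position"])-.011*Rr.as_matrix()[:,2]
u=RT.inv().apply(g-mouth)
print("clk",o["clock"],"off x,y",np.round(u[:2],4),"face above mouth",round(-u[2]-.087,4),"(arbor top .067) rot err",np.round((Rr.inv()*Rt(10)).as_rotvec(),4),"F",np.round(o["force"],1),"F.a",round(float(o["force"]@a),1),"w",round(o["gripper_width"],4),"q",np.round(o["qpos"],2))
E
python3 sd.py
python3 - <<'E'
from h import *
x=ctrl.camera("side")[120:270,200:350];y=ctrl.camera("top")[160:310,240:390]
cv2.imwrite("pics/g5.png",cv2.resize(np.hstack([x,y]),None,fx=2.6,fy=2.6,interpolation=cv2.INTER_CUBIC))
for n in("side","top"):print(n,(proj(n,mouth+.067*a)-([200,120] if n=="side" else [240,160]))*2.6,(proj(n,mouth+.127*a)-([200,120] if n=="side" else [240,160]))*2.6)
E
```

```text
clk 19.1 off x,y [-0.01  -0.011] face above mouth 0.1196 (arbor top .067) rot err [-0.0027 -0.03   -0.0008] F [-0.2  0.4 -4.6] F.a -3.9 w 0.0265 q [-1.09 -0.26  0.96  2.08  0.26  1.08  1.36]
side [205.33532537 223.3032932 ] [163.93550819 182.92051548]
top [192.87336346 164.33272939] [195.16030565 189.38292078]
```

View pics/g5.png

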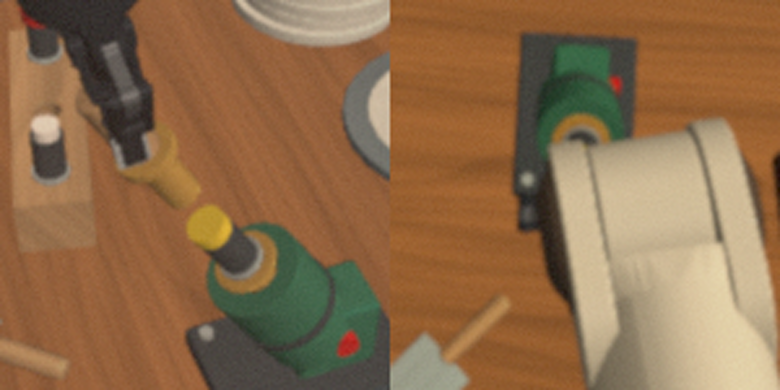

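The side view shows the drift pointing along the axis at the yellow top, with its nose a bit off to the side, which agrees with the 1 cm offset. The pose fell short on the last row, so I'll correct it and come closer.

Run:
```python
from h import *
o=ctrl.observe();p=o["position"];R0=rot(o)
T1=tcp(mouth+(.0845+.087)*a,Rt(10))
for r in plan(p,R0,T1,Rt(10),5):print(r)
Rm=Rt(10);print("dir -a in tool",Rm.inv().apply(-a))
```

```text
[-0.0004, -0.0059, -0.0001, -0.0008, 0.0022, 0.0073]
[-0.0004, -0.0059, -0.0001, -0.0007, 0.0022, 0.0073]
[-0.0004, -0.0059, -0.0001, -0.0007, 0.0022, 0.0073]
[-0.0004, -0.0059, -0.0001, -0.0007, 0.0021, 0.0073]
[-0.0004, -0.0059, -0.0001, -0.0006, 0.0021, 0.0073]
dir -a in tool [-3.42020143e-01 -2.24745272e-18  9.39692621e-01]
```

servo_tool:
  increments:
    - [0,-0.006,0,-0.0008,0.0022,0.0073,0.02]
    - [0,-0.006,0,-0.0007,0.0022,0.0073,0.02]
    - [0,-0.006,0,-0.0007,0.0022,0.0073,0.02]
    - [0,-0.006,0,-0.0007,0.0021,0.0073,0.02]
    - [0,-0.006,0,-0.0006,0.0021,0.0073,0.02]
    - [0,0,0,0,0,0,0.02]
    - [0,0,0,0,0,0,0.02]
    - [0,0,0,0,0,0,0.02]

```text
clock: 20.0
position: [0.4452, -0.0234, 0.2894]
tcp_rot: [-3.14, 0.176, -3.11]
force: [0.6, 0.1, -2.7]
gripper_width: 0.0267
gripper_force: 60.3
```

```bash
python3 sd.py
```

```text
clk 20.0 off x,y [-0.0004  0.0002] face above mouth 0.0847 (arbor top .067) rot err [-0.0013  0.0013  0.0001] F [ 0.6  0.1 -2.7] F.a -2.6 w 0.0267 q [-1.12 -0.21  1.01  2.14  0.24  0.95  1.37]
```

servo_tool:
  increments:
    - [0,0,0,-0.0017,0,0.0047,0.02]
    - [0,0,0,-0.0017,0,0.0047,0.02]
    - [0,0,0,-0.0014,0,0.0038,0.02]
    - [0,0,0,-0.001,0,0.0028,0.02]
    - [0,0,0,-0.0007,0,0.0019,0.02]
    - [0,0,0,-0.0007,0,0.0019,0.02]
    - [0,0,0,-0.0007,0,0.0019,0.02]
    - [0,0,0,0,0,0,0.02]

```text
clock: 20.8
position: [0.4566, -0.0229, 0.2694]
tcp_rot: [-3.14, 0.175, -3.109]
force: [-3.7, 0.2, 2.6]
gripper_width: 0.0266
gripper_force: 61.0
```

```bash
python3 sd.py
```

```text
clk 20.8 off x,y [-0.0003  0.0003] face above mouth 0.0616 (arbor top .067) rot err [-0.0014  0.0003  0.0002] F [-3.7  0.2  2.6] F.a 4.0 w 0.0266 q [-1.17 -0.13  1.11  2.15  0.15  0.88  1.46]
```

servo_tool:
  increments:
    - [0,0,0,0.0034,0,-0.0094,0.02]
    - [0,0,0,0.0034,0,-0.0094,0.02]
    - [0,0,0,0,0,0,0.02]
    - [0,0,0,-0.0027,0,0.0075,0.02]
    - [0,0,0,-0.0027,0,0.0075,0.02]
    - [0,0,0,-0.0017,0,0.0047,0.02]
    - [0,0,0,-0.001,0,0.0028,0.02]
    - [0,0,0,0,0,0,0.02]

```text
clock: 21.6
position: [0.4586, -0.0229, 0.2657]
tcp_rot: [-3.139, 0.175, -3.109]
force: [-1.3, -0.3, 0.7]
gripper_width: 0.0268
gripper_force: 61.1
```

```bash
python3 sd.py
```

```text
clk 21.6 off x,y [-0.0002  0.0003] face above mouth 0.0574 (arbor top .067) rot err [-0.0021  0.0003  0.0003] F [-1.3 -0.3  0.7] F.a 1.2 w 0.0268 q [-1.18 -0.11  1.13  2.15  0.14  0.87  1.48]
```

servo_tool:
  increments:
    - [0,0,0,0.0034,0,-0.0094,0.02]
    - [0,0,0,0.0034,0,-0.0094,0.02]
    - [0,0,0,0,0,0,0.02]
    - [0,0,0,-0.0027,0,0.0075,0.02]
    - [0,0,0,-0.0027,0,0.0075,0.02]
    - [0,0,0,-0.0017,0,0.0047,0.02]
    - [0,0,0,-0.0007,0,0.0019,0.02]
    - [0,0,0,0,0,0,0.02]

```text
clock: 22.4
position: [0.4598, -0.0229, 0.2642]
tcp_rot: [-3.14, 0.172, -3.11]
force: [-18.0, -0.8, 28.1]
gripper_width: 0.0266
gripper_force: 64.0
```

```bash
python3 sd.py
```

```text
clk 22.4 off x,y [-0.0005  0.0003] face above mouth 0.0556 (arbor top .067) rot err [-0.0011 -0.0023 -0.0002] F [-18.   -0.8  28.1] F.a 33.4 w 0.0266 q [-1.2  -0.1   1.15  2.15  0.12  0.87  1.49]
```

There is 33 N standing on a hard stop, well over the 14 N the sleeve yields at, so it should be home. I'll lift clear and check with the camera.

servo_tool:
  increments:
    - [0,0,0,0.0034,0,-0.0094,0.02]
    - [0,0,0,0.0068,0,-0.0188,0.02]
    - [0,0,0,0.0068,0,-0.0188,0.02]
    - [0,0,0,0,-0.03,0,0.02]
    - [0,0,0,0,-0.03,0,0.02]
    - [0,0,0,0,-0.03,0,0.02]
    - [0,0,0,0,0,0,0.02]
    - [0,0,0,0,0,0,0.02]

```text
clock: 23.2
position: [0.4377, -0.114, 0.3063]
tcp_rot: [-3.141, 0.175, -3.111]
force: [-0.2, 0.0, -3.9]
gripper_width: 0.0269
gripper_force: 60.3
```

```bash
python3 sd.py
python3 - <<'E'
from h import *
ims=[];pp={}
for n,c in(("side",(285,200)),("top",(313,215))):
    im=ctrl.camera(n);ims.append(im[c[1]-75:c[1]+75,c[0]-75:c[0]+75]);hsv=cv2.cvtColor(im,cv2.COLOR_BGR2HSV)
    m=cv2.inRange(hsv,(20,120,100),(35,255,255));e=proj(n,mouth+.056*a)
    k=np.zeros_like(m);cv2.circle(k,tuple(int(v) for v in e),15,255,-1);m&=k
    N,l,s,cc=cv2.connectedComponentsWithStats(m);i=1+np.argmax(s[1:,4]) if N>1 else 0;print(n,"proud",proj(n,mouth+.061*a),"home-9",proj(n,mouth+.052*a),cc[i],s[i]);pp[n]=cc[i]
x,res=tri(pp);print(x,res,"along a",(x-mouth)@a)
cv2.imwrite("pics/g6.png",cv2.resize(np.hstack(ims),None,fx=2.6,fy=2.6,interpolation=cv2.INTER_CUBIC))
o=ctrl.observe();p=o["position"];T=np.array([.5167,-.274,.0818+.13]);print(p)
for r in plan(p,rot(o),T,Rt(-20),8):print(r)
E
```

```text
clk 23.2 off x,y [ 0.0001 -0.0901] face above mouth 0.1045 (arbor top .067) rot err [-0.001   0.0005 -0.0019] F [-0.2  0.  -3.9] F.a -3.3 w 0.0269 q [-1.03 -0.27  1.1   2.1   0.27  1.01  1.55]
side proud [280.47865793 207.35247858] home-9 [282.70559796 209.52471099] [285.60655738 208.00819672] [277 202  16  16 122]
top proud [314.09894651 222.29447475] home-9 [313.97582046 220.94580439] [313.81865285 220.9015544 ] [304 213  20  16 193]
[ 0.50528614 -0.02176613  0.1983892 ] [[-1.6, 0.4], [0.3, -1.2]] along a 0.052463063391195025
[ 0.43772862 -0.11273542  0.30626666]
[-0.0002, 0.0655, 0.0001, -0.007, -0.0205, 0.0133]
[-0.0002, 0.0655, 0.0001, -0.0079, -0.0205, 0.0128]
[-0.0002, 0.0655, 0.0001, -0.0087, -0.0205, 0.0122]
[-0.0002, 0.0655, 0.0001, -0.0095, -0.0205, 0.0116]
[-0.0002, 0.0655, 0.0001, -0.0102, -0.0205, 0.011]
[-0.0002, 0.0655, 0.0001, -0.0109, -0.0205, 0.0103]
[-0.0002, 0.0655, 0.0001, -0.0116, -0.0205, 0.0095]
[-0.0002, 0.0655, 0.0001, -0.0122, -0.0205, 0.0088]
```

View pics/g6.png

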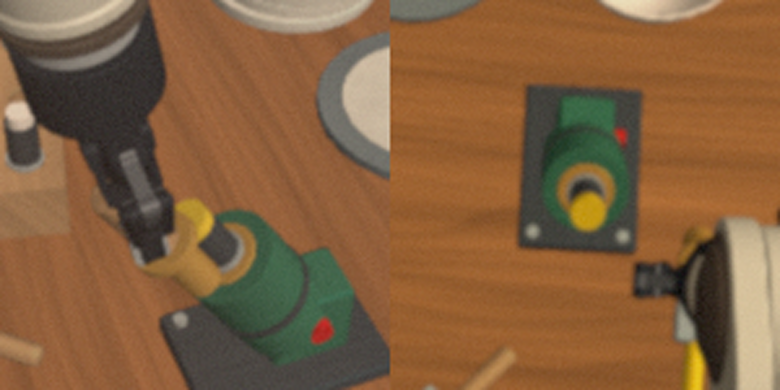

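The arbor now sits about 9 mm deeper, with the flange down against the green nose at top-view pixel (314,221). In the side view the held drift partly hides it. Back to the stand.

servo_tool:
  increments:
    - [0,0.0655,0,-0.007,-0.0205,0.0133,0.02]
    - [0,0.0655,0,-0.0079,-0.0205,0.0128,0.02]
    - [0,0.0655,0,-0.0087,-0.0205,0.0122,0.02]
    - [0,0.0655,0,-0.0095,-0.0205,0.0116,0.02]
    - [0,0.0655,0,-0.0102,-0.0205,0.011,0.02]
    - [0,0.0655,0,-0.0109,-0.0205,0.0103,0.02]
    - [0,0.0655,0,-0.0116,-0.0205,0.0095,0.02]
    - [0,0.0655,0,-0.0122,-0.0205,0.0088,0.02]

```text
clock: 24.1
position: [0.3701, -0.2022, 0.3103]
tcp_rot: [-3.088, -0.162, -3.11]
force: [0.1, -0.9, -3.8]
gripper_width: 0.0265
gripper_force: 63.0
```

```bash
cat > sp.py <<'E'
from h import *
import sys
o=ctrl.observe();T=np.array([.5167,-.274,.0818+float(sys.argv[1])]);Rr=rot(o)
print("F",np.round(o["force"],1),"w",round(o["gripper_width"],4),"h",round(o["position"][2]-.0818,4))
for r in plan(o["position"],Rr,T,Rt(-20),1):print(r)
E
python3 sp.py .13
```

```text
F [ 0.1 -0.9 -3.8] w 0.0265 h 0.2285
[-0.0537, 0.1872, -0.0056, -0.1582, -0.0723, 0.078]
```

Run:
```python
from h import *
o=ctrl.observe();print(np.round(o["qpos"],2),o["position"],o["tcp_rot"])
for r in plan(o["position"],rot(o),[.5167,-.274,.2318],Rt(-20),7):print(r)
```

```text
[-1.4  -0.31  1.56  1.96  0.4   1.36  1.63] [ 0.3701169  -0.20216352  0.31029216] [-3.08761463 -0.16176396 -3.1101336 ]
[-0.0077, 0.0267, -0.0008, -0.0221, -0.0105, 0.0083]
[-0.0077, 0.0267, -0.0008, -0.0223, -0.0106, 0.0076]
[-0.0077, 0.0267, -0.0008, -0.0225, -0.0106, 0.007]
[-0.0077, 0.0267, -0.0008, -0.0227, -0.0107, 0.0063]
[-0.0077, 0.0267, -0.0008, -0.0229, -0.0108, 0.0056]
[-0.0077, 0.0267, -0.0008, -0.023, -0.0108, 0.0049]
[-0.0077, 0.0267, -0.0008, -0.0231, -0.0109, 0.0042]
```

servo_tool:
  increments:
    - [-0.0077,0.0267,0,-0.022,-0.0105,0.0083,0.02]
    - [-0.0077,0.0267,0,-0.0223,-0.0106,0.0076,0.02]
    - [-0.0077,0.0267,0,-0.0225,-0.0106,0.007,0.02]
    - [-0.0077,0.0267,0,-0.0227,-0.0107,0.0063,0.02]
    - [-0.0077,0.0267,0,-0.0229,-0.0108,0.0056,0.02]
    - [-0.0077,0.0267,0,-0.023,-0.0108,0.005,0.02]
    - [-0.0077,0.0267,0,-0.0231,-0.011,0.0042,0.02]
    - [0,0,0,0,0,0,0.02]

```text
clock: 24.9
position: [0.3662, -0.2093, 0.3251]
tcp_rot: [-3.076, -0.189, -3.114]
force: [-0.2, -0.5, -2.9]
gripper_width: 0.0266
gripper_force: 63.1
```

```bash
python3 sp.py .13; python3 sd.py | grep -o 'q \[.*'
```

```text
F [-0.2 -0.5 -2.9] w 0.0266 h 0.2433
[-0.064, 0.1596, -0.0095, -0.1674, -0.0632, 0.0876]
q [-1.41 -0.31  1.56  1.93  0.4   1.42  1.63]
```

The arm is caught at the limits of joints 2 and 3. I'll back out the way it came, then go outward in x first.

Run:
```python
from h import *
o=ctrl.observe()
for r in plan(o["position"],rot(o),[.4377,-.1127,.306],Rt(10),8):print(r)
```

```text
[-0.0081, -0.0455, 0.0009, -0.0096, 0.0118, -0.0002]
[-0.0081, -0.0455, 0.0009, -0.0095, 0.0118, 0.0004]
[-0.0081, -0.0455, 0.0009, -0.0095, 0.0119, 0.0009]
[-0.0081, -0.0455, 0.0009, -0.0094, 0.0119, 0.0014]
[-0.0081, -0.0455, 0.0009, -0.0094, 0.0118, 0.0019]
[-0.0081, -0.0455, 0.0009, -0.0092, 0.0118, 0.0025]
[-0.0081, -0.0455, 0.0009, -0.0091, 0.0118, 0.003]
[-0.0081, -0.0455, 0.0009, -0.0089, 0.0118, 0.0035]
```

servo_tool:
  increments:
    - [-0.008,-0.0455,0,-0.0096,0.0118,0,0.02]
    - [-0.008,-0.0455,0,-0.0095,0.0118,0.0004,0.02]
    - [-0.008,-0.0455,0,-0.0095,0.0119,0.001,0.02]
    - [-0.008,-0.0455,0,-0.0094,0.0119,0.0014,0.02]
    - [-0.008,-0.0455,0,-0.0094,0.0118,0.002,0.02]
    - [-0.008,-0.0455,0,-0.0092,0.0118,0.0025,0.02]
    - [-0.008,-0.0455,0,-0.009,0.0118,0.003,0.02]
    - [0,0,0,0,0,0,0.02]

```text
clock: 25.7
position: [0.4271, -0.1235, 0.3068]
tcp_rot: [-3.133, 0.127, -3.101]
force: [-0.7, -0.2, -2.9]
gripper_width: 0.0268
gripper_force: 63.1
```

```bash
python3 sd.py;python3 - <<'E'
from h import *
o=ctrl.observe();print(o["position"],o["tcp_rot"])
for r in plan(o["position"],rot(o),[.54,-.12,.306],Rt(0),8):print(r)
E
```

```text
clk 25.7 off x,y [ 0.0088 -0.0992] face above mouth 0.1102 (arbor top .067) rot err [-0.007  -0.0475  0.009 ] F [-0.7 -0.2 -2.9] F.a -2.2 w 0.0268 q [-1.09 -0.29  1.16  2.08  0.3   1.07  1.55]
[ 0.42711472 -0.12351782  0.30679173] [-3.13328696  0.12702889 -3.10064095]
[-0.001, 0.0159, 0.0011, -0.014, -0.0001, 0.0019]
[-0.001, 0.0159, 0.0011, -0.014, -0.0001, 0.0017]
[-0.001, 0.0159, 0.0011, -0.014, -0.0001, 0.0014]
[-0.001, 0.0159, 0.0011, -0.0141, -0.0001, 0.0012]
[-0.001, 0.0159, 0.0011, -0.0141, -0.0001, 0.001]
[-0.001, 0.0159, 0.0011, -0.0141, -0.0001, 0.0008]
[-0.001, 0.0159, 0.0011, -0.0141, -0.0, 0.0005]
[-0.001, 0.0159, 0.0011, -0.0141, -0.0, 0.0003]
```

servo_tool:
  increments:
    - [-0.001,0,0,-0.014,0,0.002,0.02]
    - [-0.001,0.016,0,-0.014,0,0.0017,0.02]
    - [-0.001,0.016,0,-0.014,0,0.0014,0.02]
    - [-0.001,0.016,0,-0.014,0,0.0012,0.02]
    - [-0.001,0.016,0,-0.014,0,0.001,0.02]
    - [-0.001,0.016,0,-0.014,0,0.0008,0.02]
    - [-0.001,0.016,0,-0.014,0,0.0005,0.02]
    - [0,0.016,0,-0.014,0,0,0.02]

```text
clock: 26.5
position: [0.4867, -0.1088, 0.3338]
tcp_rot: [-3.128, 0.064, -3.105]
force: [-0.1, 0.2, -3.1]
gripper_width: 0.0265
gripper_force: 64.4
```

```bash
python3 sd.py | grep -o 'q \[.*';python3 - <<'E'
from h import *
o=ctrl.observe();print(o["position"],o["tcp_rot"])
for r in plan(o["position"],rot(o),[.5167,-.274,.2318],Rt(-20),8):print(r)
E
```

```text
q [-1.6  -0.31  1.56  1.89  0.34  1.2   1.47]
[ 0.48674651 -0.10879488  0.33379984] [-3.12776323  0.06352637 -3.10520693]
[-0.0018, 0.0516, 0.0002, -0.0022, -0.0206, 0.0132]
[-0.0018, 0.0516, 0.0002, -0.0029, -0.0206, 0.013]
[-0.0018, 0.0516, 0.0002, -0.0035, -0.0206, 0.0128]
[-0.0018, 0.0516, 0.0002, -0.0042, -0.0207, 0.0126]
[-0.0018, 0.0516, 0.0002, -0.0048, -0.0207, 0.0123]
[-0.0018, 0.0516, 0.0002, -0.0055, -0.0207, 0.012]
[-0.0018, 0.0516, 0.0002, -0.0061, -0.0207, 0.0117]
[-0.0018, 0.0516, 0.0002, -0.0067, -0.0207, 0.0113]
```

Run:
```python
from h import *
o=ctrl.observe()
for r in plan(o["position"],rot(o),[.485,-.16,.235],Rt(-3),8):print(r)
```

```text
[-0.0017, 0.0145, 0.0004, 0.0012, -0.0062, 0.0124]
[-0.0017, 0.0145, 0.0004, 0.0011, -0.0062, 0.0124]
[-0.0017, 0.0145, 0.0004, 0.0009, -0.0063, 0.0124]
[-0.0017, 0.0145, 0.0004, 0.0007, -0.0063, 0.0124]
[-0.0017, 0.0145, 0.0004, 0.0005, -0.0063, 0.0124]
[-0.0017, 0.0145, 0.0004, 0.0003, -0.0063, 0.0124]
[-0.0017, 0.0145, 0.0004, 0.0001, -0.0063, 0.0124]
[-0.0017, 0.0145, 0.0004, -0.0, -0.0064, 0.0124]
```

servo_tool:
  increments:
    - [-0.0017,0.0145,0,0.0012,-0.0062,0.0124,0.02]
    - [-0.0017,0.0145,0,0.001,-0.0062,0.0124,0.02]
    - [-0.0017,0.0145,0,0.001,-0.0063,0.0124,0.02]
    - [-0.0017,0.0145,0,0.0007,-0.0063,0.0124,0.02]
    - [-0.0017,0.0145,0,0.0005,-0.0063,0.0124,0.02]
    - [-0.0017,0.0145,0,0.0003,-0.0063,0.0124,0.02]
    - [-0.0017,0.0145,0,0,-0.0063,0.0124,0.02]
    - [0,0,0,0,0,0,0.02]

```text
clock: 27.3
position: [0.4317, -0.1387, 0.2754]
tcp_rot: [-3.123, 0.012, -3.104]
force: [-0.5, 0.1, -3.6]
gripper_width: 0.0265
gripper_force: 64.4
```

```bash
python3 sd.py | grep -o 'q \[.*';python3 - <<'E'
from h import *
o=ctrl.observe();print(o["position"],o["tcp_rot"],o["force"])
for r in plan(o["position"],rot(o),[.5167,-.274,.2118],Rt(-20),8):print(r)
E
```

```text
q [-1.49 -0.31  1.56  2.03  0.36  1.12  1.52]
[ 0.43166425 -0.13868489  0.27537125] [-3.12338205  0.0115362  -3.10430753] [-0.48487624  0.14659285 -3.61941437]
[-0.0024, 0.0451, 0.0002, -0.0099, -0.0171, 0.0084]
[-0.0024, 0.0451, 0.0002, -0.0103, -0.0172, 0.0079]
[-0.0024, 0.0451, 0.0002, -0.0106, -0.0172, 0.0074]
[-0.0024, 0.0451, 0.0002, -0.0109, -0.0172, 0.0068]
[-0.0024, 0.0451, 0.0002, -0.0112, -0.0172, 0.0063]
[-0.0024, 0.0451, 0.0002, -0.0115, -0.0172, 0.0057]
[-0.0024, 0.0451, 0.0002, -0.0118, -0.0172, 0.0052]
[-0.0024, 0.0451, 0.0002, -0.012, -0.0172, 0.0046]
```

Run:
```python
from h import *
o=ctrl.observe()
B=[.425,-.11,.315]
for r in plan(o["position"],rot(o),B,Rt(10),3)+plan(np.array(B),Rt(10),[.43,.10,.315],Rt(10),5):print(r)
```

```text
[-0.0059, -0.0543, 0.0023, 0.0017, 0.0094, -0.0134]
[-0.0059, -0.0543, 0.0023, 0.001, 0.0095, -0.0134]
[-0.0059, -0.0543, 0.0023, 0.0003, 0.0095, -0.0134]
[0.0, 0.0, 0.0, -0.0023, 0.0419, 0.0004]
[0.0, 0.0, 0.0, -0.0023, 0.0419, 0.0004]
[0.0, 0.0, 0.0, -0.0023, 0.0419, 0.0004]
[0.0, 0.0, 0.0, -0.0023, 0.0419, 0.0004]
[0.0, 0.0, 0.0, -0.0023, 0.0419, 0.0004]
```

servo_tool:
  increments:
    - [-0.006,-0.0543,0,0.0017,0.0094,-0.0134,0.02]
    - [-0.006,-0.0543,0,0.001,0.0095,-0.0134,0.02]
    - [-0.006,-0.0543,0,0.0003,0.0095,-0.0134,0.02]
    - [0,0,0,0,0.015,0,0.02]
    - [0,0,0,0,0.015,0,0.02]
    - [0,0,0,0,0.015,0,0.02]
    - [0,0,0,0,0,0,0.02]
    - [0,0,0,0,0,0,0.02]

```text
clock: 28.1
position: [0.4254, -0.0659, 0.3145]
tcp_rot: [-3.14, 0.17, -3.101]
force: [-0.4, -0.9, -2.7]
gripper_width: 0.0269
gripper_force: 64.4
```

```bash
python3 sd.py
python3 - <<'E'
from h import *
o=ctrl.observe();print(o["position"])
for r in plan(o["position"],rot(o),[.43,.16,.315],Rt(10),7):print(r)
E
```

```text
clk 28.1 off x,y [ 0.0053 -0.0417] face above mouth 0.117 (arbor top .067) rot err [-0.0002 -0.0045  0.0085] F [-0.4 -0.9 -2.7] F.a -2.1 w 0.0269 q [-0.96 -0.28  0.91  2.12  0.26  1.04  1.44]
[ 0.42537142 -0.06593646  0.31453002]
[-0.0, -0.0006, 0.0012, -0.002, 0.0322, 0.0002]
[-0.0, -0.0006, 0.0012, -0.0019, 0.0322, 0.0002]
[-0.0, -0.0006, 0.0012, -0.0019, 0.0322, 0.0002]
[-0.0, -0.0006, 0.0012, -0.0018, 0.0322, 0.0002]
[-0.0, -0.0006, 0.0012, -0.0018, 0.0322, 0.0002]
[-0.0, -0.0006, 0.0012, -0.0018, 0.0322, 0.0002]
[-0.0, -0.0006, 0.0012, -0.0017, 0.0322, 0.0002]
```

servo_tool:
  increments:
    - [0,0,0,-0.003,0.03,0,0.02]
    - [0,0,0,-0.003,0.03,0,0.02]
    - [0,0,0,-0.003,0.03,0,0.02]
    - [0,0,0,0,0.03,0,0.02]
    - [0,0,0,0,0.03,0,0.02]
    - [0,0,0,0,0.03,0,0.02]
    - [0,0,0,0,0.03,0,0.02]
    - [0,0,0,0,0,0,0.02]

```text
clock: 28.9
position: [0.4257, 0.1485, 0.316]
tcp_rot: [-3.141, 0.171, -3.096]
force: [0.3, -1.3, -3.5]
gripper_width: 0.0269
gripper_force: 64.4
```

```bash
python3 sd.py|grep -o 'q \[.*'
python3 - <<'E'
from h import *
o=ctrl.observe();print(o["position"],o["tcp_rot"])
E
```

```text
q [-1.11 -0.12  0.61  2.08  0.17  1.02  1.05]
[0.42574611 0.14845407 0.31597888] [-3.14059815  0.17096973 -3.09599063]
```

Run:
```python
from h import *
o=ctrl.observe()
for r in plan(o["position"],rot(o),[.57,.13,.37],Rt(-5),7):print(r)
```

```text
[-0.0001, 0.0369, 0.0019, -0.0215, -0.0036, -0.0041]
[-0.0001, 0.0369, 0.0019, -0.0213, -0.0035, -0.0049]
[-0.0001, 0.0369, 0.0019, -0.0211, -0.0035, -0.0057]
[-0.0001, 0.0369, 0.0019, -0.0209, -0.0035, -0.0065]
[-0.0001, 0.0369, 0.0019, -0.0207, -0.0034, -0.0072]
[-0.0001, 0.0369, 0.0019, -0.0204, -0.0034, -0.008]
[-0.0001, 0.0369, 0.0019, -0.0201, -0.0033, -0.0087]
```

servo_tool:
  increments:
    - [0,0.037,0.002,-0.0215,-0.0035,-0.004,0.02]
    - [0,0.037,0.002,-0.0213,-0.0035,-0.005,0.02]
    - [0,0.037,0.002,-0.021,-0.0035,-0.0057,0.02]
    - [0,0.037,0.002,-0.021,-0.0035,-0.0065,0.02]
    - [0,0.037,0.002,-0.0207,-0.0034,-0.0072,0.02]
    - [0,0.037,0.002,-0.0204,-0.0034,-0.008,0.02]
    - [0,0.037,0.002,-0.02,-0.0033,-0.0087,0.02]
    - [0,0,0,0,0,0,0.02]

```text
clock: 29.7
position: [0.5733, 0.1236, 0.3693]
tcp_rot: [-3.137, -0.087, -3.118]
force: [-0.3, -0.4, -3.7]
gripper_width: 0.0267
gripper_force: 64.5
```

```bash
python3 sd.py|grep -o 'q \[.*'
python3 - <<'E'
from h import *
o=ctrl.observe();print(o["position"],o["tcp_rot"],o["gripper_width"],(rot(o).inv()*Rt(-5)).as_rotvec())
for r in plan(o["position"],rot(o),[.57,-.13,.37],Rt(-5),7):print(r)
E
```

```text
q [-0.82  0.39  0.78  1.5  -0.27  1.45  1.58]
[0.57331499 0.12364953 0.36930744] [-3.13700527 -0.08711319 -3.11777994] 0.026659781454547612 [-0.00387441  0.00013456 -0.00815652]
[-0.0006, 0.0, -0.0012, 0.0013, -0.0362, 0.0002]
[-0.0006, 0.0, -0.0012, 0.0014, -0.0362, 0.0002]
[-0.0006, 0.0, -0.0012, 0.0014, -0.0362, 0.0001]
[-0.0006, 0.0, -0.0012, 0.0015, -0.0362, 0.0001]
[-0.0006, 0.0, -0.0012, 0.0015, -0.0362, 0.0001]
[-0.0006, 0.0, -0.0012, 0.0016, -0.0362, 0.0001]
[-0.0006, 0.0, -0.0012, 0.0016, -0.0362, 0.0001]
```

servo_tool:
  increments:
    - [0,0,-0.001,0.0013,-0.036,0,0.02]
    - [0,0,-0.001,0.0014,-0.036,0,0.02]
    - [0,0,-0.001,0.0014,-0.036,0,0.02]
    - [0,0,-0.001,0.0015,-0.036,0,0.02]
    - [0,0,-0.001,0.0015,-0.036,0,0.02]
    - [0,0,-0.001,0.0016,-0.036,0,0.02]
    - [0,0,-0.001,0.0016,-0.036,0,0.02]
    - [0,0,0,0,0,0,0.02]

```text
clock: 30.5
position: [0.5646, -0.1348, 0.3714]
tcp_rot: [-3.137, -0.088, -3.119]
force: [-0.4, -1.1, -2.9]
gripper_width: 0.0268
gripper_force: 64.4
```

```bash
python3 sd.py|grep -o 'q \[.*'
python3 - <<'E'
from h import *
o=ctrl.observe();print(o["position"],o["tcp_rot"],o["gripper_width"])
for r in plan(o["position"],rot(o),[.5167,-.274,.2118],Rt(-20),8):print(r)
E
```

```text
q [-0.45  0.39  0.86  1.52 -0.26  1.44  2.02]
[ 0.56460192 -0.13479141  0.37136882] [-3.13718928 -0.08826285 -3.11896266] 0.026842902116537663
[-0.0003, 0.0326, -0.0012, 0.0046, -0.0172, 0.0205]
[-0.0003, 0.0326, -0.0012, 0.0039, -0.0172, 0.0206]
[-0.0003, 0.0326, -0.0012, 0.0033, -0.0172, 0.0208]
[-0.0003, 0.0326, -0.0012, 0.0026, -0.0172, 0.0208]
[-0.0003, 0.0326, -0.0012, 0.002, -0.0172, 0.0209]
[-0.0003, 0.0326, -0.0012, 0.0013, -0.0172, 0.021]
[-0.0003, 0.0326, -0.0012, 0.0007, -0.0172, 0.021]
[-0.0003, 0.0326, -0.0012, -0.0, -0.0172, 0.021]
```

The arm is clear of its limits again, so on to the hover over the stand.

servo_tool:
  increments:
    - [0,0.0326,-0.001,0.0046,-0.0172,0.0205,0.02]
    - [0,0.0326,-0.001,0.004,-0.0172,0.0206,0.02]
    - [0,0.0326,-0.001,0.0033,-0.0172,0.0208,0.02]
    - [0,0.0326,-0.001,0.0026,-0.0172,0.0208,0.02]
    - [0,0.0326,-0.001,0.002,-0.0172,0.0209,0.02]
    - [0,0.0326,-0.001,0.0013,-0.0172,0.021,0.02]
    - [0,0.0326,-0.001,0.0007,-0.0172,0.021,0.02]
    - [0,0.0326,-0.001,0,-0.0172,0.021,0.02]

```text
clock: 31.3
position: [0.52, -0.2664, 0.2099]
tcp_rot: [3.14, -0.35, -3.099]
force: [-0.3, 0.2, -2.7]
gripper_width: 0.0264
gripper_force: 64.4
```

```bash
python3 sp.py .07;python3 sd.py|grep -o 'q \[.*'
```

```text
F [-0.3  0.2 -2.7] w 0.0264 h 0.1281
[-0.0017, -0.001, 0.0097, -0.0166, -0.0075, 0.0558]
q [-0.16  0.71  0.79  1.51 -0.29  1.4   2.28]
```

servo_tool:
  increments:
    - [-0.0017,-0.001,0.0097,-0.0056,-0.0025,0.0186,0.02]
    - [0,0,0,-0.0055,-0.0025,0.0186,0.02]
    - [0,0,0,-0.0055,-0.0025,0.0186,0.02]
    - [0,0,0,0,0,0,0.02]
    - [0,0,0,0,0,0,0.02]
    - [0,0,0,0,0,0,0.02]
    - [0,0,0,0,0,0,0.02]
    - [0,0,0,0,0,0,0.02]

```text
clock: 32.1
position: [0.5174, -0.2739, 0.1534]
tcp_rot: [-3.142, -0.347, -3.111]
force: [0.3, -0.3, -3.2]
gripper_width: 0.0265
gripper_force: 64.4
```

```bash
python3 sp.py .02
python3 - <<'E'
from h import *
x=ctrl.camera("side")[280:410,280:410]
y=ctrl.camera("top")[170:300,350:480]
cv2.imwrite("pics/g7.png",cv2.resize(np.hstack([x,y]),None,fx=3,fy=3,interpolation=cv2.INTER_CUBIC))
o=ctrl.observe();g=np.array(o["position"])-.011*rot(o).as_matrix()[:,2]
for d in(.087,.029,.033):print([(proj(n,g-[0,0,d])-c)*3+f for n,c,f in(("side",[280,280],[0,0]),("top",[350,170],[390,0]))])
E
```

```text
F [ 0.3 -0.3 -3.2] w 0.0265 h 0.0716
[0.0003, 0.0021, -0.0009, -0.0169, -0.0001, 0.0487]
[array([185.34518205, 222.50899088]), array([578.31055572, 182.91290552])]
[array([195.07500171, 174.13920688]), array([596.58983487, 171.12996801])]
[array([194.37109163, 177.63855013]), array([595.27410979, 171.97809261])]
```

View pics/g7.png

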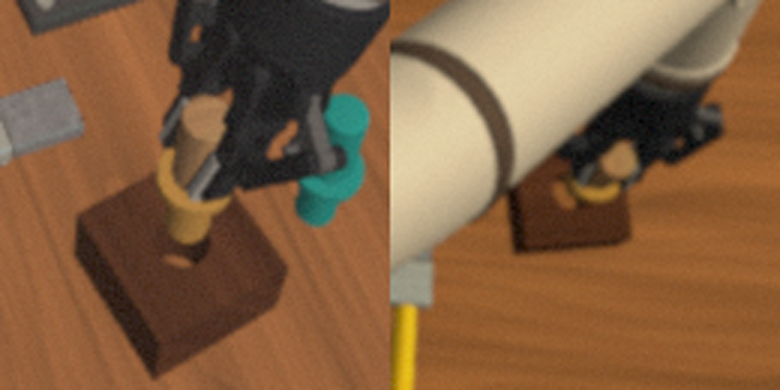

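The drift hangs upright over the stand hole, which is at about (188,250) in the crop and straight below the nose. I'll lower it slowly.

servo_tool:
  increments:
    - [0,0.002,0,-0.0034,0,0.0094,0.02]
    - [0,0,0,-0.0034,0,0.0094,0.02]
    - [0,0,0,-0.0017,0,0.0047,0.02]
    - [0,0,0,-0.0017,0,0.0047,0.02]
    - [0,0,0,0,0,0,0.02]
    - [0,0,0,0,0,0,0.02]
    - [0,0,0,0,0,0,0.02]
    - [0,0,0,0,0,0,0.02]

```text
clock: 33.0
position: [0.5169, -0.274, 0.1228]
tcp_rot: [3.141, -0.35, -3.111]
force: [-0.1, -0.9, -3.2]
gripper_width: 0.0269
gripper_force: 64.4
```

```bash
python3 sp.py .01
```

```text
F [-0.1 -0.9 -3.2] w 0.0269 h 0.041
[0.0006, -0.0009, -0.0013, -0.0105, 0.0, 0.0292]
```

servo_tool:
  increments:
    - [0,0,0,-0.0027,0,0.0075,0.02]
    - [0,0,0,-0.0027,0,0.0075,0.02]
    - [0,0,0,-0.0027,0,0.0075,0.02]
    - [0,0,0,-0.0017,0,0.0047,0.02]
    - [0,0,0,0,0,0,0.02]
    - [0,0,0,0,0,0,0.02]
    - [0,0,0,0,0,0,0.02]
    - [0,0,0,0,0,0,0.02]

```text
clock: 33.8
position: [0.5167, -0.274, 0.0939]
tcp_rot: [3.141, -0.35, -3.111]
force: [-0.9, -0.0, -3.8]
gripper_width: 0.0263
gripper_force: 64.4
```

```bash
python3 sp.py .003
```

```text
F [-0.9 -0.  -3.8] w 0.0263 h 0.0121
[0.0006, -0.001, -0.0013, -0.0031, 0.0, 0.0086]
```

servo_tool:
  increments:
    - [0,0,0,-0.0014,0,0.0038,0.02]
    - [0,0,0,-0.001,0,0.0028,0.02]
    - [0,0,0,-0.0007,0,0.0019,0.02]
    - [0,0,0,-0.0003,0,0.001,0.02]
    - [0,0,0,0,0,0,0.02]
    - [0,0,0,0,0,0,0.02]
    - [0,0,0,0,0,0,0.02]
    - [0,0,0,0,0,0,0.02]

```text
clock: 34.6
position: [0.5165, -0.2739, 0.0836]
tcp_rot: [3.141, -0.35, -3.111]
force: [0.1, 0.4, -2.7]
gripper_width: 0.0268
gripper_force: 64.4
```

```bash
python3 sp.py .0
```

```text
F [ 0.1  0.4 -2.7] w 0.0268 h 0.0018
[0.0008, -0.0014, -0.0012, -0.0008, -0.0001, 0.0016]
```

servo_tool:
  increments:
    - [0,0,0,-0.0003,0,0.001,0.02]
    - [0,0,0,-0.0003,0,0.001,0.02]
    - [0,0,0,-0.0003,0,0.001,0.02]
    - [0,0,0,0,0,0,0.02]
    - [0,0,0,0,0,0,0.02]
    - [0,0,0,0,0,0,0.02]
    - [0,0,0,0,0,0,0.02]
    - [0,0,0,0,0,0,0.02]

```text
clock: 35.4
position: [0.5164, -0.2739, 0.0818]
tcp_rot: [3.141, -0.35, -3.111]
force: [-1.2, 2.3, 7.2]
gripper_width: 0.0268
gripper_force: 65.5
```

```bash
python3 sp.py .0
```

```text
F [-1.2  2.3  7.2] w 0.0268 h 0.0
[0.0012, -0.0013, -0.0012, -0.0003, -0.0001, -0.0001]
```

It is seated with about 10 N on the stand. Release and withdraw straight up.

servo_tool:
  increments:
    - [0,0,0,0,0,0,0.06]
    - [0,0,0,0,0,0,0.06]
    - [0,0,0,0,0,0,0.06]
    - [0,0,0,0.0034,0,-0.0094,0.06]
    - [0,0,0,0.0068,0,-0.0188,0.06]
    - [0,0,0,0.0103,0,-0.0282,0.06]
    - [0,0,0,0.0103,0,-0.0282,0.06]
    - [0,0,0,0.0103,0,-0.0282,0.06]

```text
clock: 36.2
position: [0.5164, -0.2744, 0.2034]
tcp_rot: [-3.141, -0.349, -3.112]
force: [0.5, 0.0, -0.3]
gripper_width: 0.0601
gripper_force: 0.0
```

servo_tool:
  increments:
    - [0,0,0,0.0103,0,-0.0282,0.06]
    - [0,0,0,0.0103,0,-0.0282,0.06]
    - [0,0,0,0,-0.03,0,0.06]
    - [0,0,0,0,-0.03,0,0.06]
    - [0,0,0,0,-0.03,0,0.06]
    - [0,0,0,0,0,0,0.06]
    - [0,0,0,0,0,0,0.06]
    - [0,0,0,0,0,0,0.06]

```text
clock: 37.0
position: [0.5197, -0.3628, 0.2611]
tcp_rot: [3.14, -0.35, -3.11]
force: [-0.1, 0.8, 0.9]
gripper_width: 0.0602
gripper_force: 0.0
```

Run:
```python
from h import *
S=ctrl.camera("side");T=ctrl.camera("top")
x=S[180:390,220:420];y=T[130:340,260:460]
cv2.imwrite("pics/g8.png",cv2.resize(np.hstack([x,y]),None,fx=2,fy=2,interpolation=cv2.INTER_CUBIC))
pp={}
for n,im in(("side",S),("top",T)):
    hsv=cv2.cvtColor(im,cv2.COLOR_BGR2HSV);m=cv2.inRange(hsv,(20,120,100),(35,255,255));e=proj(n,mouth+.053*a)
    k=np.zeros_like(m);cv2.circle(k,tuple(int(v) for v in e),13,255,-1);m&=k
    N,l,s,cc=cv2.connectedComponentsWithStats(m);i=1+np.argmax(s[1:,4]);pp[n]=cc[i]
    print(n,cc[i],s[i],"h9",proj(n,mouth+.052*a),"proud",proj(n,mouth+.061*a))
    for d in ctrl.spot_point(n,"drift_center")[:2]:print(d)
x,r=tri(pp);print((x-mouth)@a,r,ctrl.observe()["position"],ctrl.observe()["force"])
```

```text
side [283.36363636 209.89090909] [275 202  18  17 220] h9 [282.70559796 209.52471099] proud [280.47865793 207.35247858]
{'pixel': [343.6, 350.9], 'p': 0.79}
{'pixel': [392.9, 326.0], 'p': 0.72}
top [313.71428571 214.14285714] [311 214   6   2   7] h9 [313.97582046 220.94580439] proud [314.09894651 222.29447475]
0.0437340890129427 [[3.7, -1.1], [-0.6, 2.9]] [ 0.51979508 -0.36264818  0.26054674] [-0.52616495 -0.51924919  0.15210568]
```

View pics/g8.png

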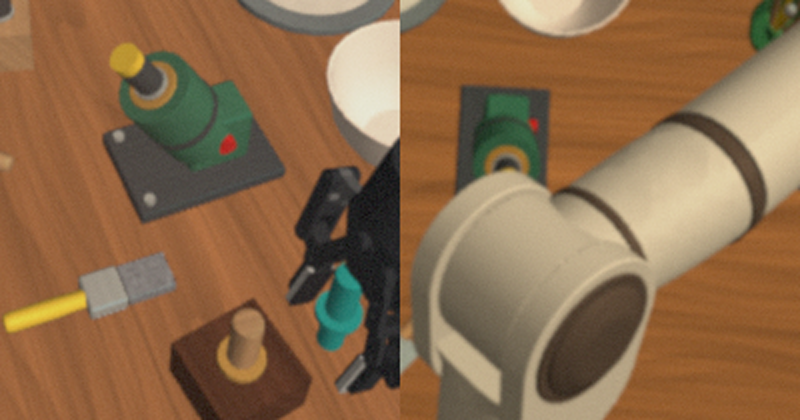

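The drift stands upright in its stand at crop position (245,330), and the turquoise look-alike and the brush are untouched. In the side view the cap has shifted by the equivalent of about 10 mm along the axis, so the sleeve is home. Handing in.

```bash
python3 -c "
from plant import ctrl
print(ctrl.finish_job())"
```

```text
the job is handed in; nothing more can be done
None
```

I handed the job in at about 37 s with the yellow-topped arbor seated, the sleeve tapped home in three separate taps (about 33 N against a hard stop, roughly 10 mm of travel in the side view), and the drift back upright in its stand; joints 2 and 3 sat at their range limits for about 3 s on the way back to the stand, and no verdict was returned.

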